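# Load the shaker cassette and lock its door with the hitch pin

### The job

Get the shaker cassette ready for the shaker: stand every soil vial upright and fully down in a bore of its own, press the hinged door shut until it clicks home on its ball catch, then push the hitch pin through the cross hole of the lug that sticks up through the door, up to its shoulder from either side, and swing its sprung wire loop over the shaft end until it snaps shut. Leave the glue stick standing where it is.

Things in the scene. Friction and masses are not known exactly. Their poses are not given: they have to be found in the camera images.
- cassette: vial cassette, fixed where it stands (place and yaw vary): foot plate 128 x 204 x 6 mm, on it a grey block 92 (x) x 176 (y) mm whose top is 40 mm above the desk, with six bores. Origin on the desk under the block's centre; its -x side, with the lug, faces the robot; its +x side carries the door's hinge uprights; z up
- bore_1 (a point): mouth centre of a bore, diameter 32 mm, 32 mm deep, in the block's top (40 mm above the desk); axes as the cassette's. Bores form 2 rows along the cassette's y (36 mm apart) of 3 (56 mm apart)
- bore_2 (a point): mouth centre of another of the six bores
- bore_3 (a point): mouth centre of another of the six bores
- bore_4 (a point): mouth centre of another of the six bores
- bore_5 (a point): mouth centre of another of the six bores
- bore_6 (a point): mouth centre of another of the six bores
- lug_hole (a point): centre of the cross hole in the cassette's lug, 94 mm above the desk, on the cassette's middle line, 64 mm in front of the block's centre. The hole is 11 mm wide and runs along the cassette's y. The lug is 24 mm (x) by 20 mm (y, along the hole), its top 107 to 109 mm above the desk; the shut door lies round it with its top at 78 mm above the desk (side flanges, at y = +-86, 81 mm)
- door (a joint): door angle, rad: 0 shut, about 1.6 upright, starts 1.95 to 2.15 leaning back away from the robot, stop at 2.2. The hinge is stiff: the door stays where it is left. Near 0.04 rad its lip rides over the ball catch (about 10 N pressed at door_press), then sits at 0. It cannot shut over a vial that is not down
- door_hinge (a point): middle of the door's hinge axis (along the cassette's y), 60 mm behind the block's centre, 75.5 mm above the desk. The door plate is 5 mm thick, 176 mm wide, reaches from the hinge to 107 mm from it, and ends in a tongue 84 mm wide with a 26 mm slot for the lug, out to 153 mm from the hinge
- door_press (a point): point on the door's outer face (the top when shut), on its middle line, 90 mm from the hinge axis; a good place to press. Its axes turn with the door: -x points from the hinge to the free edge, z out of the outer face
- pin_grip (a point): centre of the grip of the hitch pin, a bar 14 mm wide (y) by 18 mm high (z), 42 mm long. The pin lies flat on the desk; its axes: x along the shaft to its point, -y towards the side on which the loop is hinged out, z out of the flat face (up, or down if it has been turned over; both are alike). Seen from this point: shoulder (26 mm wide, 18 mm high) ends at x = 32 mm, shaft 9 mm thick with a round nose that ends at x = 67.5 mm. About 80 g
- pin_shaft (a point): point on the pin's shaft axis 42 mm ahead of pin_grip, 10 mm ahead of the shoulder: it lies at the centre of the cross hole when the shoulder touches the lug. Let go, the pin sags to about 0.12 rad in the wider hole, which is fine. Axes as pin_grip
- loop (a joint): angle of the wire loop, rad: 0 shut (over the shaft end), 0.85 open. It swings in the pin's xy plane about a point 27 mm ahead of pin_grip. It stays where it is left down to 0.25, where its sprung end meets the shaft's nose; pushed on past about 0.12 with 3 to 6 N at loop_back it rides over the nose, snaps in behind it at 0 and stays. It starts open, standing out 37 mm to the pin's -y side; the pin passes the lug only with the loop open
- loop_back (a point): point on the middle of the loop's outer side, 24 mm ahead of and 20 mm beside its hinge when shut (wire 3.6 mm thick, two strands 13 mm apart, above and below the shaft). Push here, towards the shaft
- vial_1_mid (a point): centre, half-way up, of a soil vial: glass body 27 mm in diameter to 53 mm up, cap 25 mm, height 62 mm, about 40 g, standing on the desk. 3 to 5 of the five are there (None: absent). Fully down in a bore this point is 39 mm above the desk, with 30 mm of the vial above the block
- vial_2_mid (a point): centre of another such vial (may be absent)
- vial_3_mid (a point): centre of another such vial (may be absent)
- vial_4_mid (a point): centre of another such vial (may be absent)
- vial_5_mid (a point): centre of another such vial (may be absent)
- glue_stick: glue stick, 27 mm in diameter, 90 mm high, standing on the desk, a bystander; origin under its centre
There are look-alikes about, which are no part of the job. Leave any green or red look-alike of the part that bears vial_2_mid alone.

How it is judged:
On the way, in this order (a step that is already met when the one before it is completed fails the run):
1. every vial stands fully down in a bore ((horizontal distance between vial_1_mid and bore_1 below 0.005 m or horizontal distance between vial_1_mid and bore_2 below 0.005 m or horizontal distance between vial_1_mid and bore_3 below 0.005 m or horizontal distance between vial_1_mid and bore_4 below 0.005 m or horizontal distance between vial_1_mid and bore_5 below 0.005 m or horizontal distance between vial_1_mid and bore_6 below 0.005 m) and z of each of vial_1_mid, vial_2_mid, vial_3_mid, vial_4_mid, vial_5_mid in the frame of cassette below 0.043 m and angle between each of vial_1_mid, vial_2_mid, vial_3_mid, vial_4_mid, vial_5_mid's own z axis and vertical below 0.35 rad and (horizontal distance between vial_2_mid and bore_1 below 0.005 m or horizontal distance between vial_2_mid and bore_2 below 0.005 m or horizontal distance between vial_2_mid and bore_3 below 0.005 m or horizontal distance between vial_2_mid and bore_4 below 0.005 m or horizontal distance between vial_2_mid and bore_5 below 0.005 m or horizontal distance between vial_2_mid and bore_6 below 0.005 m) and (horizontal distance between vial_3_mid and bore_1 below 0.005 m or horizontal distance between vial_3_mid and bore_2 below 0.005 m or horizontal distance between vial_3_mid and bore_3 below 0.005 m or horizontal distance between vial_3_mid and bore_4 below 0.005 m or horizontal distance between vial_3_mid and bore_5 below 0.005 m or horizontal distance between vial_3_mid and bore_6 below 0.005 m) and (horizontal distance between vial_4_mid and bore_1 below 0.005 m or horizontal distance between vial_4_mid and bore_2 below 0.005 m or horizontal distance between vial_4_mid and bore_3 below 0.005 m or horizontal distance between vial_4_mid and bore_4 below 0.005 m or horizontal distance between vial_4_mid and bore_5 below 0.005 m or horizontal distance between vial_4_mid and bore_6 below 0.005 m) and (horizontal distance between vial_5_mid and bore_1 below 0.005 m or horizontal distance between vial_5_mid and bore_2 below 0.005 m or horizontal distance between vial_5_mid and bore_3 below 0.005 m or horizontal distance between vial_5_mid and bore_4 below 0.005 m or horizontal distance between vial_5_mid and bore_5 below 0.005 m or horizontal distance between vial_5_mid and bore_6 below 0.005 m)), for 0.2 s.
2. the door is shut on its catch (value of joint door below 0.035 rad), for 0.2 s.
3. the pin is through the cross hole, shoulder against the lug (distance between pin_shaft and lug_hole below 0.007 m and angle between the x axis of pin_shaft and the y axis of lug_hole, either way round below 0.2 rad and value of joint door below 0.035 rad), for 0.2 s.
4. the loop is shut over the shaft end (distance between pin_shaft and lug_hole below 0.007 m and angle between the x axis of pin_shaft and the y axis of lug_hole, either way round below 0.2 rad and value of joint loop below 0.06 rad), for 0.2 s.
At the end, for the whole second after the job is handed in: Each vial present stands upright (within 0.35 rad) in a bore (5 mm from its axis, at most 4 mm off the floor), the door is shut (below 0.035 rad), the pin's shaft is through the hole, in line, its shoulder within about 7 mm of the lug, the loop is shut (below 0.06 rad), all at rest (all of step 1 and all of step 4 and value of joint door below 0.035 rad and linear speed of pin below 0.02 m/s); the robot touches nothing.
It fails at once if the glue stick is pushed aside by more than 4 cm or knocked over (distance of glue_stick from where it was at the start of the episode above 0.04 m or angle between glue_stick's own z axis and vertical above 0.7 rad).
Of vial_1, vial_2, vial_3, vial_4, vial_5 only 3 to 5 are there at a start; the rules pass over those that are not, and their reading is None.
At some moment in a run one of pin may be knocked a few centimetres aside while the robot is not near it.
It also fails if it takes over 210 s, if anything falls off the work surface, if the arm or the gripper's body presses on something with over 40 N, if the wrist force passes 120 N, or if a joint passes its speed limit or range.

### The arm

A 6-joint arm with a two-finger parallel gripper is mounted at the origin on the work surface; the furniture and walls round the work are solid. World frame = base frame: x ahead of the robot, y to its left, z up, the work surface at z = 0. Lengths are in m, angles in rad, forces in N, time in s.
With the tool pointing down it reaches from about 0.35 to 0.95 m from the base axis. Payload 17.4 kg.
Tool frame: the origin (TCP) lies midway between the tips of the shut fingers; the grasp point (between the pads) lies 19 mm behind it (bot.grip_point_offset is the distance from the TCP to the grasp point, in m); x points along the fingers, y is the direction in which the jaws open and shut, and the axes are right-handed (so a half turn about x gives the same grasp; the last joint's range is limited). The gripper opens to 93 mm and grips with 3 to 60 N. Pads are 15 mm wide; open, the fingers measure 128 mm over their backs; the gripper's body (75 mm by 188 mm) begins 65 mm behind the grasp point.
Start: joints at [-1.331, 0.116, 1.442, -0, 1.584, -0.038], TCP at [0.185, -0.649, 0.219] pointing down, gripper open.
Joint ranges: [-2.83, 2.83], [-0.83, 2.19], [0.07, 2.5], [-1.14, 4.28], [0.01, 3], [-2.97, 2.97]. Speed limits (rad/s): [1.89, 1.89, 2.22, 3.14, 3.14, 3.14].

### API

Orientations are given as a rotation vector (axis times angle).
In Python, from workcell import bot gives the robot as it stands.
- The arm moves only by the tool drive_tool, never from a script. Its argument "moves" is a list that holds one entry, the list of rows, each a list of 6 numbers: the shift along the tool's x, y, z in m, then the turn, a rotation vector about the tool's x, y, z in rad. A call has 1 to 10 rows; each row shifts and turns the pose as measured when the row begins, along the tool's axes as they then stand; what a row does not reach is not made up. A row lasts 1/10 s, in which the tool goes at most 50 mm and 8.59 degrees, less where a joint would pass 70% of its speed; a pose out of reach is approached as far as the arm can. A call is refused whole if a number of a shift passes 0.05 or a number of a turn 0.15, either way. A call with a gripper value outside its range is refused whole. "grip" is the opening, from 0 (shut) to 1 (fully open), set as the call begins (left out, the last holds). The fingers move at their own pace and stop on an object; the grip force is fixed at half the most. Time passes only in rows, so rows that do not move let the fingers close. It gives the time, the measured TCP pose, the force and the opening at its end, in the units of the state.
- bot.get_state(): the state, without advancing time (a new reading comes with each control period).
- bot.read_camera(name): name is "scene" or "top" or "wrist"; returns the picture (384x512x3 uint8, red, green, blue); there is no depth.
- bot.get_calibration(name): a dict with "vertical_fov" (degrees; the focal length in pixels is half the picture's height over the tangent of half this angle, whatever the lens; pixels are square), "cx", "cy" (the principal point, pixels), "extrinsics" (4x4, takes a point from world to camera coordinates). Camera axes: x right, y down, z forward; pixel columns grow to the right and rows downward; lengths in m; the calibration is good to about 2 mm. A picture is of the moment at which its call begins: read the wrist's pose just before it. get_calibration takes no time and is no camera call; for the wrist camera it gives the pose at the moment of the call.
- bot.sign_off(): hands the job in, once; it reports no verdict.
Trained networks look in the newest picture that a camera, given by its name, has taken for a name from the list of things; names that differ only in an ending like _2 or _b are one class to them, and where a whole thing is asked for, a point or a joint stands for the part that bears it (a point fixed in the world has none). Each returns a list of dicts, best first, with "score" (0 to 1); they miss things now and then, are a little off and sometimes report something else, mostly with a low value. They report only what shows in the picture. A call takes as long as a camera call. They do not tell look-alikes from the thing itself.
- bot.outline_of(thing, camera): "pixels" (384x512 bool, what is visible of it) and "bbox" ([left, top, right, bottom] in pixels, round what is visible of it).
- bot.tip_of(thing, camera): "uv" ([column, row] in pixels: a listed point, or the origin of a listed thing).
The state is a dict: "clock": time; "joints": joint angles; "qvel": joint speeds; "effort": joint torques, N m; "eef_pos": TCP position; "tool_rot": TCP orientation; "contact_force": force on the tool from outside, world axes, zero at the start; "torque": the same for the moment, N m; "finger_gap": opening from 0.0 (shut) to 1.0 (fully open).
Only numpy, scipy, OpenCV 4.12 (cv2) and the standard library are available. Lean on these libraries where they do the work, as an engineer would, in place of code of your own. Each camera call takes 0.05 s, during which the arm holds its last target. There are 200 camera calls.

## Working session

There is one attempt and no reset: what is moved stays moved. The work goes in short steps, Python scripts to look and compute and a tool call to move; the robot and the scene stay as the last step left them, time stands still between calls to the robot, and variables do not carry over. Pictures are saved under pics/ and viewed, about 12 in all and at most 16, crops included, and the job is handed in when it is done.

Besides the shell and the picture viewer there is one more tool, called after ">>>" as a command line: name --argument value ..., lists and objects as JSON in quotes. drive_tool: Moves the arm, as the interface text tells. Its arguments: {"type":"object","properties":{"moves":{"type":"array","items":{"type":"array","items":{"type":"array","items":{"type":"number"}}}},"grip":{"type":"number"}},"required":["moves"]}

```bash
ls; mkdir -p pics; cat > h.py <<'E'
import numpy as np, cv2
from workcell import bot
from scipy.spatial.transform import Rotation as R
def K(n):
    c=bot.get_calibration(n); f=192/np.tan(np.radians(c["vertical_fov"])/2); return f,c["cx"],c["cy"],np.array(c["extrinsics"])
def ray(n,uv,cal=None):
    f,cx,cy,E=cal or K(n); d=np.array([(uv[0]-cx)/f,(uv[1]-cy)/f,1]); return -E[:3,:3].T@E[:3,3], E[:3,:3].T@d
def atz(n,uv,z,cal=None):
    o,d=ray(n,uv,cal); return o+d*(z-o[2])/d[2]
def tri(*rays):
    A=np.zeros((3,3));b=np.zeros(3)
    for o,d in rays:
        d=d/np.linalg.norm(d);P=np.eye(3)-np.outer(d,d);A+=P;b+=P@o
    p=np.linalg.solve(A,b); return p,max(np.linalg.norm(np.cross(p-o,d/np.linalg.norm(d))) for o,d in rays)
def proj(n,p,cal=None):
    f,cx,cy,E=cal or K(n); q=E[:3,:3]@np.asarray(p)+E[:3,3]; return np.array([f*q[0]/q[2]+cx,f*q[1]/q[2]+cy])
def snap(n,fn=None):
    im=bot.read_camera(n)
    if fn: cv2.imwrite(f"pics/{fn}.png",im[:,:,::-1])
    return im
E
cat > a.py <<'E'
from h import *
np.set_printoptions(precision=4,suppress=True)
ims=[snap("scene"),snap("top")]
cv2.imwrite("pics/a.png",cv2.resize(np.vstack(ims)[:,:,::-1],None,fx=.78,fy=.78))
cv2.imwrite("pics/scene0.png",ims[0][:,:,::-1]);cv2.imwrite("pics/top0.png",ims[1][:,:,::-1])
for n in("scene","top"):
    f,cx,cy,E=K(n);print(n,f,-E[:3,:3].T@E[:3,3],E[2,:3])
    for t in("vial_1_mid","pin_grip","pin_shaft","bore_1","lug_hole","door_press","glue_stick","cassette","loop_back","door_hinge"):
        for r in bot.tip_of(t,n)[:8]: print(n,t,round(r["score"],2),np.array(r["uv"]),atz(n,r["uv"],{"v":.031,"b":.04,"l":.094}.get(t[0],.009)))
s=bot.get_state();print(s["clock"],s["eef_pos"],s["tool_rot"])
E
python3 a.py
```

```text
pics
scene 410.34731303866874 [ 1.0361 -0.5846  0.5501] [-0.662   0.5235 -0.5364]
scene vial_1_mid 0.67 [231.9 210.4] [ 0.4249 -0.1833  0.031 ]
scene pin_grip 0.93 [191.8 233.9] [ 0.4207 -0.2815  0.009 ]
scene pin_grip 0.42 [306.  203.5] [ 0.4763 -0.0096  0.009 ]
scene pin_shaft 0.53 [178.6 223.4] [ 0.3726 -0.2868  0.009 ]
scene bore_1 0.97 [338.5 185. ] [0.4957 0.0739 0.04  ]
scene bore_1 0.91 [347.7 193.9] [0.5353 0.0628 0.04  ]
scene bore_1 0.86 [335.  197.9] [0.53   0.0266 0.04  ]
scene bore_1 0.78 [322.  210.9] [ 0.5494 -0.0335  0.04  ]
scene bore_1 0.59 [321.6 193.5] [0.4991 0.0146 0.04  ]
scene bore_1 0.58 [305.5 205.1] [ 0.5124 -0.0477  0.04  ]
scene lug_hole 0.76 [309.3 166.2] [0.4567 0.0092 0.094 ]
scene door_press 0.86 [376.6 166.5] [0.4561 0.2707 0.009 ]
scene glue_stick 0.97 [288.1 259.6] [ 0.599  -0.1695  0.009 ]
scene cassette 0.56 [323.9 210. ] [0.5198 0.0061 0.009 ]
scene cassette 0.39 [193.4 235.3] [ 0.4267 -0.2811  0.009 ]
scene loop_back 0.42 [200.4 224.4] [ 0.5023 -0.303   0.094 ]
scene door_hinge 0.86 [352.4 198.1] [0.5242 0.0975 0.009 ]
scene door_hinge 0.66 [3
[... 537 characters left out ...]
126 -0.0407  0.04  ]
top bore_1 0.69 [201.2 183.4] [0.4966 0.0109 0.04  ]
top bore_1 0.28 [307.  221.2] [ 0.4003 -0.2561  0.04  ]
top lug_hole 0.89 [201.3 197.9] [0.4584 0.0033 0.094 ]
top door_press 0.74 [184.4 125.8] [0.6498 0.0596 0.009 ]
top glue_stick 0.54 [271.2 146.3] [ 0.5951 -0.1676  0.009 ]
top glue_stick 0.44 [194.8 151.2] [0.5828 0.0321 0.009 ]
top cassette 0.61 [199.4 175. ] [0.5204 0.0199 0.009 ]
top loop_back 0.48 [304.9 222.8] [ 0.3981 -0.2448  0.094 ]
top loop_back 0.31 [221.3 161.2] [ 0.5467 -0.0446  0.094 ]
top loop_back 0.27 [197.4 165.5] [0.5365 0.0129 0.094 ]
top door_hinge 0.95 [195.4 150. ] [0.586  0.0306 0.009 ]
1.1 [ 0.1851 -0.6491  0.2187] [ 2.0727  0.2897 -2.0727]
```

View pics/a.png

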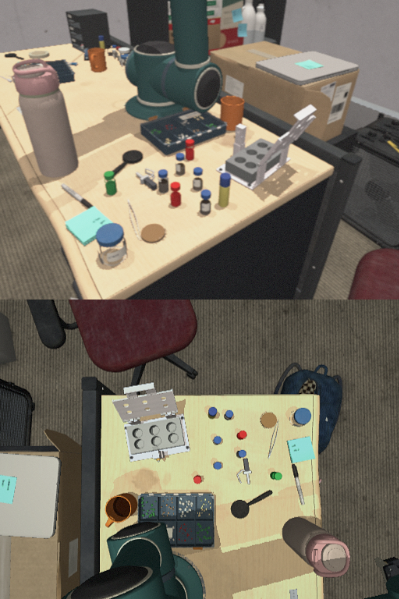

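```bash
python3 - <<'E'
from h import *
a=cv2.imread("pics/top0.png")[80:280,140:400];b=cv2.imread("pics/scene0.png")[150:300,150:410]
cv2.imwrite("pics/b.png",np.vstack([cv2.resize(a,None,fx=1.9,fy=1.65,interpolation=2)[:,:494],cv2.resize(b,None,fx=1.9,fy=1.75,interpolation=2)]))
E
```

```text
(no output)
```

View pics/b.png

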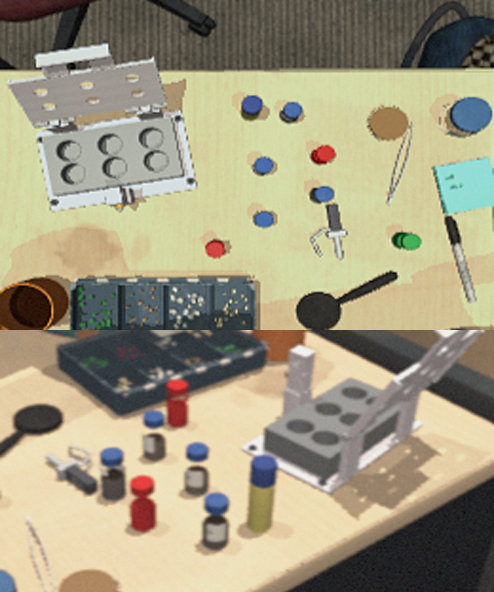

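```bash
cat > b.py <<'E'
from h import *
np.set_printoptions(precision=4,suppress=True)
from scipy.optimize import least_squares
C={}
for n in("top","scene"):
    im=cv2.imread(f"pics/{n}0.png");hsv=cv2.cvtColor(im,cv2.COLOR_BGR2HSV)
    m=cv2.inRange(hsv,(100,110,50),(125,255,255));k,_,st,ce=cv2.connectedComponentsWithStats(m)
    C[n]=[ce[i] for i in range(1,k) if 15<st[i,4]<400]
    for i in range(1,k):
        if st[i,4]>15: print(n,ce[i],st[i,4],atz(n,ce[i],.057))
for u in C["top"]:
    for v in C["scene"]:
        p,e=tri(ray("top",u),ray("scene",v))
        if e<.006 and .03<p[2]<.12: print(u,v,p,e)
T=np.array([[195.4,164.9],[179.8,182.5],[219.1,163.5],[174.3,170.4],[221.6,177],[201.2,183.4]]);S=np.array([[338.5,185],[347.7,193.9],[335,197.9],[322,210.9],[321.6,193.5],[305.5,205.1]])
L=np.array([[x,y,.04] for x in(-.018,.018) for y in(-.056,0,.056)])
def pts(q,l):
    c,s=np.cos(q[2]),np.sin(q[2]);return l@np.array([[c,s,0],[-s,c,0],[0,0,1]])+[q[0],q[1],0]
kt,ks=K("top"),K("scene")
from scipy.optimize import linear_sum_assignment as lsa
def res(q,full=False):
    r=[]
    for n,k,D in(("top",kt,T),("scene",ks,S)):
        P=np.array([proj(n,p,k) for p in pts(q,L)]);d=P[:,None]-D[None];i,j=lsa(np.linalg.norm(d,axis=2));r.append(d[i,j].ravel())
    lh=pts(q,np.array([[-.064,0,.094]]))[0]
    r.append((proj("top",lh,kt)-[201.3,197.9])/2);r.append((proj("scene",lh,ks)-[309.3,166.2])/2)
    hg=pts(q,np.array([[.06,0,.0755]]))[0]; r.append((proj("top",hg,kt)-[195.4,150.0])/2);
    return np.concatenate(r)
for y0 in(0.,.15,.3):
    o=least_squares(res,[.52,.015,y0],loss="soft_l1",x_scale=[.01,.01,.1],diff_step=1e-4);print(o.x,o.cost)
print(res(o.x).round(1))
s=bot.get_state();print(R.from_rotvec(s["tool_rot"]).as_matrix())
f,cx,cy,E=K("wrist");print(f,cx,cy,E, s["eef_pos"])
E
python3 b.py
```

```text
top [417.1786  90.    ] 28 [ 0.7293 -0.5341  0.057 ]
top [379.1497 107.5578] 147 [ 0.685  -0.4377  0.057 ]
top [418.3589 139.9344] 900 [ 0.6028 -0.5346  0.057 ]
top [272.3448 143.1724] 87 [ 0.5958 -0.169   0.057 ]
top [387.5727 148.8309] 337 [ 0.5807 -0.4571  0.057 ]
top [293.5417 146.5   ] 72 [ 0.5873 -0.222   0.057 ]
top [278.4853 179.6324] 68 [ 0.5043 -0.1839  0.057 ]
top [309.9855 197.1159] 69 [ 0.4605 -0.262   0.057 ]
top [278.5692 212.5231] 65 [ 0.4225 -0.1837  0.057 ]
scene [158.8421  71.7895] 19 [-0.5069  0.0922  0.057 ]
scene [230.5 200.5] 60 [ 0.4234 -0.1854  0.057 ]
scene [253.1389 219.1806] 72 [ 0.5054 -0.1857  0.057 ]
scene [208.1867 222.1333] 75 [ 0.4616 -0.2639  0.057 ]
scene [288.2874 230.3293] 167 [ 0.5743 -0.1516  0.057 ]
scene [263.3918 249.0825] 97 [ 0.5897 -0.2246  0.057 ]
scene [139.9105 304.1096] 447 [ 0.5803 -0.4577  0.057 ]
[272.3448 143.1724] [288.2874 230.3293] [ 0.5926 -0.1685  0.0764] 0.0002174452091344347
[293.5417 146.5   ] [263.3918 249.0825] [ 0.5875 -0.2224  0.0543] 0.0002642460004861182
[278.4853 179.6324] [253.1389 219.1806] [ 0.5042 -0.1843  0.0556] 0.0003824573316749547
[309.9855 197.1159] [208.1867 222.1333] [ 0.4603 -0.2626  0.0556] 0.0005030404469537405
[278.5692 212.5231] [230.5 200.5] [ 0.4222 -0.1841  0.0558] 0.0004667054682071194
[0.5207 0.0164 0.1635] 18.589411306429696
[0.5207 0.0164 0.1635] 18.58941130642035
[0.5207 0.0164 0.1635] 18.589411306420146
[ 0.4  0.2 -1.  -2.5 -1.4  2.1  0.6 -0.2  2.5  2.   1.8  0.2  1.9 -1.
  0.8  0.9 -2.1  0.3 -1.4 -0.   0.5  2.7  1.6 -2.8 -0.6  0.2 -0.4  0.3
 -1.1 -0.7]
[[-0.      0.2742 -0.9617]
 [-0.     -0.9617 -0.2742]
 [-1.      0.      0.    ]]
312.2762202371508 251.07414561868882 186.9728865567946 [[ 0.2727 -0.9621  0.0002 -0.6747]
 [-0.9342 -0.2647  0.2391 -0.0262]
 [-0.23   -0.0654 -0.971   0.3895]
 [ 0.      0.      0.      1.    ]] [ 0.1851 -0.6491  0.2187]
```

>>> drive_tool --moves '[[[-0.05, 0, 0, 0.114, 0, 0], [-0.05, 0, 0, 0, 0, 0], [0, -0.006, -0.039, 0, 0, 0], [0, -0.006, -0.039, 0, 0, 0], [0, -0.006, -0.039, 0, 0, 0], [0, -0.006, -0.039, 0, 0, 0], [0, -0.006, -0.039, 0, 0, 0], [0, -0.006, -0.039, 0, 0, 0], [0, -0.006, -0.039, 0, 0, 0], [0, -0.006, -0.039, 0, 0, 0]]]' --grip 0.6

```text
clock: 2.1
eef_pos: [0.4921, -0.5505, 0.3233]
tool_rot: [2.143, 0.162, -2.142]
contact_force: [0.3, -0.4, 0.6]
finger_gap: 0.6
```

>>> drive_tool --moves '[[[0.006, -0.046, -0.009, 0, 0, 0], [0.006, -0.046, -0.009, 0, 0, 0], [0.006, -0.046, -0.009, 0, 0, 0], [0.006, -0.046, -0.009, 0, 0, 0], [0.006, -0.046, -0.009, 0, 0, 0], [0.006, -0.046, -0.009, 0, 0, 0], [0.006, -0.046, -0.009, 0, 0, 0], [0.006, -0.046, -0.009, 0, 0, 0], [0.006, -0.046, -0.009, 0, 0, 0], [0.006, -0.046, -0.009, 0, 0, 0]]]'

```text
clock: 3.1
eef_pos: [0.5141, -0.0674, 0.2565]
tool_rot: [2.143, 0.167, -2.147]
contact_force: [0.1, 0.2, 1.1]
finger_gap: 0.598
```

```bash
cat > c.py <<'E'
from h import *
import sys
np.set_printoptions(precision=4,suppress=True)
k=K("wrist");im=snap("wrist",sys.argv[1]);print(bot.get_state()["eef_pos"],R.from_rotvec(bot.get_state()["tool_rot"]).as_euler("zyx"))
f,cx,cy,E=k;print("cam",-E[:3,:3].T@E[:3,3])
for t in sys.argv[2:]:
    for r in bot.tip_of(t,"wrist")[:7]:
        print(t,round(r["score"],2),np.array(r["uv"]),atz("wrist",r["uv"],{"v":.031,"b":.04,"l":.094}.get(t[0],.009),k))
E
python3 c.py w1 bore_1 lug_hole vial_1_mid door_hinge pin_grip pin_shaft
```

```text
[ 0.514  -0.0618  0.2557] [-1.5891 -1.4168  1.5597]
cam [ 0.5802 -0.0577  0.4224]
bore_1 0.89 [186.7 161.5] [0.5064 0.0136 0.04  ]
bore_1 0.88 [133.7 131.8] [0.533  0.0807 0.04  ]
bore_1 0.86 [229.1 157.6] [ 0.5191 -0.0377  0.04  ]
bore_1 0.83 [182.7 134.2] [0.539  0.0217 0.04  ]
bore_1 0.82 [141.2 163.1] [0.496  0.0692 0.04  ]
bore_1 0.63 [229.8 133.5] [ 0.5483 -0.0347  0.04  ]
lug_hole 0.9 [179.5 212.8] [0.4585 0.0057 0.094 ]
lug_hole 0.73 [229.6 131.6] [ 0.5547 -0.0375  0.094 ]
vial_1_mid 0.48 [386.7 121.3] [ 0.5908 -0.2223  0.031 ]
vial_1_mid 0.17 [139.7 163.9] [0.4927 0.074  0.031 ]
door_hinge 0.91 [170.6 101.9] [0.5741 0.0474 0.009 ]
pin_grip 0.25 [335.  108.8] [ 0.5969 -0.1621  0.009 ]
pin_shaft 0.4 [340.6 181.8] [ 0.5039 -0.19    0.009 ]
```

View pics/w1.png

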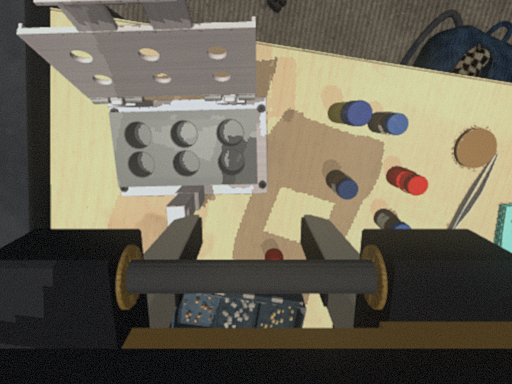

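```bash
cat > d.py <<'E'
from h import *
np.set_printoptions(precision=4,suppress=True)
exec(open("b.py").read().split("T=np")[0].split("C={}")[0])
src=open("b.py").read();exec("T=np"+src.split("T=np")[1].split("def res")[0])
kw=K("wrist")
W=np.array([[186.7,161.5],[133.7,131.8],[229.1,157.6],[182.7,134.2],[141.2,163.1],[229.8,133.5]])
def res(q):
    r=[]
    for n,k,D,w in(("top",kt,T,1),("scene",ks,S,1),("wrist",kw,W,1)):
        P=np.array([proj(n,p,k) for p in pts(q,L)]);d=P[:,None]-D[None];i,j=lsa(np.linalg.norm(d,axis=2));r.append(w*d[i,j].ravel())
    lh=pts(q,np.array([[-.064,0,.094]]))[0]
    r+= [proj("top",lh,kt)-[201.3,197.9],proj("scene",lh,ks)-[309.3,166.2],proj("wrist",lh,kw)-[179.5,212.8]]
    return np.concatenate(r)
o=least_squares(res,[.52,.015,.16],loss="soft_l1",x_scale=[.01,.01,.1],diff_step=1e-4);print(o.x,o.cost);print(res(o.x).round(1))
im=cv2.imread("pics/w1.png")
q=o.x
for l in L: c=np.array([proj("wrist",p,kw) for p in pts(q,l+.016*np.array([[np.cos(a),np.sin(a),0] for a in np.linspace(0,6.28,40)]))]);cv2.polylines(im,[(c*4).round().astype(int)],True,(0,255,0),1,shift=2)
for z in(.04,.006):
  B=np.array([[x,y,0] for x,y in((-1,-1),(1,-1),(1,1),(-1,1))])*([.046,.088,0] if z==.04 else [.064,.102,0])+[0,0,z]
  c=np.array([proj("wrist",p,kw) for p in pts(q,B)]);cv2.polylines(im,[(c*4).round().astype(int)],True,(0,0,255),1,shift=2)
for p in((-.064,0,.094),(.06,0,.0755)): cv2.circle(im,tuple(proj("wrist",pts(q,np.array([p]))[0],kw).astype(int)),3,(255,0,0),1)
cv2.imwrite("pics/w1o.png",cv2.resize(im[60:230,90:290],None,fx=4,fy=3.5))
E
python3 d.py
```

```text
[0.5225 0.0154 0.1668] 32.506236872859596
[ 0.9 -0.5 -0.6 -3.2 -1.   1.4  1.  -1.   2.9  1.3  2.2 -0.5  2.1 -0.4
  1.   1.4 -1.9  0.8 -1.1  0.6  0.7  3.2  1.8 -2.3  1.2  4.5 -1.6  1.4
 -1.1  0.6 -0.6 -0.8  0.4 -0.6  3.3  2.6 -0.6 -0.4 -0.7  1.  -1.7 -0.7]
```

View pics/w1o.png

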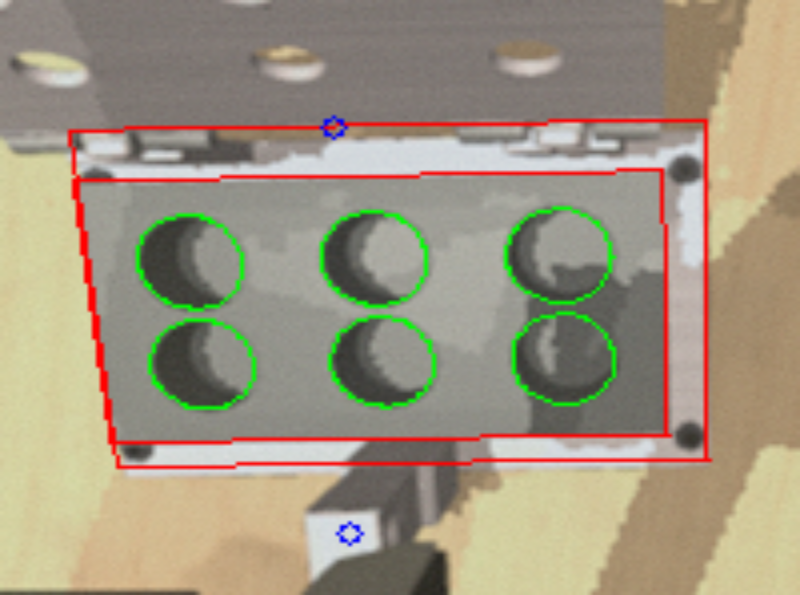

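>>> drive_tool --moves '[[[0.0386, 0.0397, 0.01, 0, 0, 0], [0.0386, 0.0397, 0.01, 0, 0, 0], [0.0386, 0.0397, 0.01, 0, 0, 0], [0, 0, 0, 0, 0, 0], [0, 0, 0, 0, 0, 0]]]'

```text
clock: 3.95
eef_pos: [0.5026, -0.1884, 0.1506]
tool_rot: [2.151, 0.157, -2.149]
contact_force: [-0.1, -0.1, 1.0]
finger_gap: 0.598
```

>>> drive_tool --moves '[[[0.03, -0.004, -0.002, 0, 0, 0], [0.04, 0, 0, 0, 0, 0], [0.04, 0, 0, 0, 0, 0], [0, 0, 0, 0, 0, 0], [0, 0, 0, 0, 0, 0]]]'

```text
clock: 4.45
eef_pos: [0.5076, -0.1854, 0.0453]
tool_rot: [2.16, 0.15, -2.14]
contact_force: [0.5, -0.5, 0.2]
finger_gap: 0.598
```

>>> drive_tool --moves '[[[0, 0, 0, 0, 0, 0], [0, 0, 0, 0, 0, 0], [0, 0, 0, 0, 0, 0], [0, 0, 0, 0, 0, 0], [0, 0, 0, 0, 0, 0]]]' --grip 0

```text
clock: 4.95
eef_pos: [0.5109, -0.1864, 0.0534]
tool_rot: [2.166, 0.145, -2.129]
contact_force: [-0.5, -0.4, 0.1]
finger_gap: 0.256
```

>>> drive_tool --moves '[[[0, 0, 0, 0, 0, 0], [0, 0, 0, 0, 0, 0], [0, 0, 0, 0, 0, 0]]]' --grip 0.6

```text
clock: 5.25
eef_pos: [0.5109, -0.1864, 0.0537]
tool_rot: [2.167, 0.145, -2.128]
contact_force: [0.1, 0.6, 0.2]
finger_gap: 0.468
```

```bash
python3 - <<'E'
from h import *
np.set_printoptions(precision=4,suppress=True)
s=bot.get_state();print(s)
M=[R.from_rotvec(v) for v in([2.143,.167,-2.147],[2.151,.157,-2.149],[2.16,.15,-2.14],[2.166,.145,-2.129],s["tool_rot"])]
for a,b in zip(M,M[1:]): print((a.inv()*b).as_rotvec())
print(M[-1].as_matrix())
E
```

```text
{'clock': 5.25, 'joints': array([-0.3992, -0.0874,  1.9206,  0.0046,  1.2906,  1.0314]), 'qvel': array([-0.0008, -0.0004,  0.0009, -0.0009,  0.0002, -0.0005]), 'effort': array([  0.0065, -50.8246, -58.1853,   0.0722,  -0.1423,   0.0007]), 'eef_pos': array([ 0.5109, -0.1864,  0.0537]), 'tool_rot': array([ 2.1666,  0.145 , -2.1282]), 'contact_force': array([0.1096, 0.5535, 0.1521]), 'torque': array([ 0.0616,  0.0387, -0.022 ]), 'finger_gap': 0.4679979969098537}
[0.0094 0.0028 0.0004]
[0.003  0.0081 0.0041]
[-0.0004  0.0076  0.0054]
[-0.0001  0.0007  0.0001]
[[ 0.0181  0.1385 -0.9902]
 [-0.0029 -0.9904 -0.1385]
 [-0.9998  0.0053 -0.0175]]
```

```bash
cat > go.py <<'E'
# go.py x y z [yaw] : shift and turn, in tool axes, from the pose now to the target (tool down, jaw line along yaw's y)
from h import *
import sys
np.set_printoptions(precision=4,suppress=True)
CP=np.array([.5225,.0154]);CY=.1668
def tgt(yaw): return np.array([[0,np.sin(yaw),-np.cos(yaw)],[0,-np.cos(yaw),-np.sin(yaw)],[-1,0,0]])
def cas(p,yaw=CY):
    c,s=np.cos(yaw),np.sin(yaw); return np.array([CP[0]+c*p[0]-s*p[1],CP[1]+s*p[0]+c*p[1],p[2]])
if __name__=="__main__":
    a=list(map(float,sys.argv[1:]));yaw=a[3] if len(a)>3 else CY
    s=bot.get_state();M=R.from_rotvec(s["tool_rot"]).as_matrix();d=np.array(a[:3])-s["eef_pos"]
    print("t",s["clock"],"pos",s["eef_pos"],"shift now-axes",M.T@d,"after-turn axes",tgt(yaw).T@d,"turn",R.from_matrix(M.T@tgt(yaw)).as_rotvec(),"gap",s["finger_gap"])
E
python3 go.py .5042 -.1843 .037; python3 - <<'E'
import sys;sys.path.insert(0,".")
from go import *
V=dict(A=(.5875,-.2224),B=(.5042,-.1843),C=(.4603,-.2626),D=(.4222,-.1841))
B=[cas((-.018,.056,0)),cas((-.018,0,0)),cas((-.018,-.056,0)),cas((.018,-.056,0))]
M=tgt(CY)
for v,b in zip("BDCA",B): print(v,b,M.T@(b-np.array([*V[v],0])))
E
```

```text
t 5.25 pos [ 0.5109 -0.1864  0.0537] shift now-axes [ 0.0166 -0.0031  0.0066] after-turn axes [ 0.0167 -0.0032  0.0063] turn [-0.0278 -0.0174 -0.0056] gap 0.4679979969098537
B [0.4955 0.0676 0.    ] [ 0.     -0.2499 -0.0332]
D [0.5047 0.0124 0.    ] [ 0.     -0.1801 -0.114 ]
C [ 0.514  -0.0428  0.    ] [ 0.     -0.2078 -0.0895]
A [ 0.5495 -0.0368  0.    ] [ 0.     -0.1893  0.0066]
```

>>> drive_tool --moves '[[[0, -0.003, 0.006, -0.028, -0.017, -0.006], [0, 0, 0, 0, 0, 0], [0.009, 0, 0, 0, 0, 0], [0.008, 0, 0, 0, 0, 0], [0, 0, 0, 0, 0, 0], [0, 0, 0, 0, 0, 0]]]' --grip 0.6

```text
clock: 5.85
eef_pos: [0.5034, -0.1839, 0.0341]
tool_rot: [2.131, 0.183, -2.136]
contact_force: [0.4, 0.3, 0.1]
finger_gap: 0.597
```

```bash
python3 go.py .5042 -.1843 .037
```

```text
t 5.85 pos [ 0.5034 -0.1839  0.0341] shift now-axes [-0.0029  0.0005 -0.0007] after-turn axes [-0.0029  0.0005 -0.0007] turn [0.0028 0.0024 0.0017] gap 0.5973792688966212
```

>>> drive_tool --moves '[[[0, 0, 0, 0, 0, 0], [0, 0, 0, 0, 0, 0], [0, 0, 0, 0, 0, 0], [0, 0, 0, 0, 0, 0], [0, 0, 0, 0, 0, 0], [-0.015, 0, 0, 0, 0, 0], [-0.025, 0, 0, 0, 0, 0], [-0.03, 0, 0, 0, 0, 0], [-0.03, 0, 0, 0, 0, 0]]]' --grip 0

```text
clock: 6.75
eef_pos: [0.5021, -0.1833, 0.1367]
tool_rot: [2.127, 0.186, -2.143]
contact_force: [0.5, -0.8, -0.9]
finger_gap: 0.277
```

>>> drive_tool --moves '[[[0, -0.02, -0.003, 0, 0, 0], [0, -0.03, -0.004, 0, 0, 0], [0, -0.035, -0.004, 0, 0, 0], [0, -0.035, -0.004, 0, 0, 0], [0, -0.035, -0.004, 0, 0, 0], [0, -0.035, -0.004, 0, 0, 0], [0, -0.03, -0.004, 0, 0, 0], [0, -0.02, -0.003, 0, 0, 0], [0, -0.01, -0.003, 0, 0, 0], [0, 0, 0, 0, 0, 0]]]'

```text
clock: 7.75
eef_pos: [0.4942, 0.0766, 0.1557]
tool_rot: [2.144, 0.178, -2.123]
contact_force: [0.0, -0.1, -0.3]
finger_gap: 0.275
```

```bash
python3 go.py .4955 .0676 .1
```

```text
t 7.75 pos [0.4942 0.0766 0.1557] shift now-axes [0.0557 0.009  0.0008] after-turn axes [0.0557 0.0091 0.0002] turn [ 0.0006 -0.0099 -0.0014] gap 0.27474901196139057
```

>>> drive_tool --moves '[[[0.015, 0.008, 0, 0, -0.01, 0], [0.02, 0, 0, 0, 0, 0], [0.015, 0, 0, 0, 0, 0], [0, 0, 0, 0, 0, 0], [0, 0, 0, 0, 0, 0]]]'

```text
clock: 8.25
eef_pos: [0.496, 0.0633, 0.1021]
tool_rot: [2.132, 0.173, -2.137]
contact_force: [-0.2, 0.1, -1.0]
finger_gap: 0.272
```

```bash
python3 go.py .4955 .0676 .044
```

```text
t 8.25 pos [0.496  0.0633 0.1021] shift now-axes [ 0.0581 -0.0044 -0.0003] after-turn axes [ 0.0581 -0.0043 -0.0002] turn [-0.0025  0.0027 -0.0024] gap 0.27181110030189487
```

>>> drive_tool --moves '[[[0, -0.0035, 0, 0, 0, 0], [0, 0, 0, 0, 0, 0], [0.01, 0, 0, 0, 0, 0], [0.01, 0, 0, 0, 0, 0], [0, 0, 0, 0, 0, 0], [0, 0, 0, 0, 0, 0]]]'

```text
clock: 8.85
eef_pos: [0.496, 0.0666, 0.0818]
tool_rot: [2.134, 0.173, -2.135]
contact_force: [0.7, 0.7, -0.2]
finger_gap: 0.275
```

```bash
python3 go.py .4955 .0676 .044
```

```text
t 8.85 pos [0.496  0.0666 0.0818] shift now-axes [ 0.0378 -0.0011  0.0003] after-turn axes [ 0.0378 -0.0011  0.0004] turn [-0.0028  0.0009 -0.0026] gap 0.27511362670341577
```

>>> drive_tool --moves '[[[0.009, -0.001, 0, 0, 0, 0], [0.009, 0, 0, 0, 0, 0], [0.008, 0, 0, 0, 0, 0], [0.006, 0, 0, 0, 0, 0], [0, 0, 0, 0, 0, 0], [0, 0, 0, 0, 0, 0]]]'

```text
clock: 9.45
eef_pos: [0.5007, 0.0693, 0.0603]
tool_rot: [2.149, 0.175, -2.122]
contact_force: [-3.4, 0.2, 4.0]
finger_gap: 0.281
```

>>> drive_tool --moves '[[[0, 0, 0, 0, 0, 0], [0, 0, 0, 0, 0, 0], [0, 0, 0, 0, 0, 0], [0, 0, 0, 0, 0, 0], [-0.01, 0, 0, 0, 0, 0], [-0.03, 0, 0, 0, 0, 0], [-0.03, 0, 0, 0, 0, 0], [-0.03, 0, 0, 0, 0, 0], [0, 0, 0, 0, 0, 0]]]' --grip 0.45

```text
clock: 10.35
eef_pos: [0.4986, 0.0691, 0.1642]
tool_rot: [2.146, 0.175, -2.124]
contact_force: [-0.1, 0.4, 0.1]
finger_gap: 0.453
```

```bash
python3 go.py .4222 -.1841 .14;python3 c.py w2 bore_1 vial_1_mid pin_grip pin_shaft
```

```text
t 10.35 pos [0.4986 0.0691 0.1642] shift now-axes [0.0235 0.2372 0.117 ] after-turn axes [0.0242 0.237  0.1173] turn [-0.0023 -0.0103 -0.0023] gap 0.4533130032076198
[0.498 0.069 0.162] [-1.5192 -1.4061  1.621 ]
cam [0.5624 0.0805 0.3308]
bore_1 0.9 [310.2 190.4] [0.5008 0.0121 0.04  ]
bore_1 0.84 [251.  186.5] [0.4954 0.0688 0.04  ]
bore_1 0.81 [371.1 148.5] [ 0.5493 -0.0356  0.04  ]
bore_1 0.79 [366.7 182.7] [ 0.517  -0.0396  0.04  ]
bore_1 0.62 [309.3 145.7] [0.5426 0.0217 0.04  ]
bore_1 0.62 [249.8 150. ] [0.5297 0.0756 0.04  ]
pin_grip 0.3 [363.2 183.3] [ 0.5109 -0.0489  0.009 ]
```

View pics/w2.png

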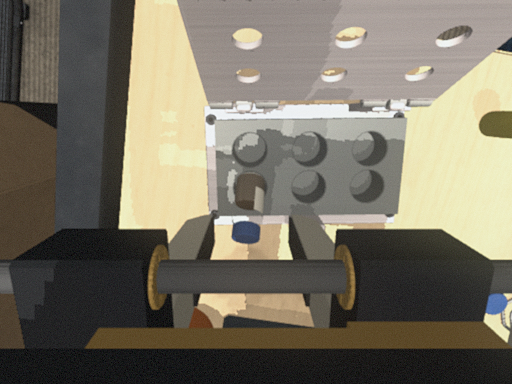

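```bash
python3 - <<'E'
from h import *
np.set_printoptions(precision=1,suppress=True)
for z in(.04,.061,.07,.08,.09,.1): print(z,proj("wrist",[.4955,.0676,z]))
im=snap("top","t2");a=snap("scene","s2");im=im[140:210,150:240,::-1];a=a[130:250,270:400,::-1]
cv2.imwrite("pics/t2c.png",np.hstack([cv2.resize(im,(400,500),interpolation=2),cv2.resize(a,(400,500),interpolation=2)]))
for n in("top","scene"):
    for r in bot.tip_of("vial_1_mid",n): print(n,r["score"],np.array(r["uv"]))
    for z in(.039,.055,.07):print(proj(n,[.4955,.0676,z]))
E
```

```text
0.04 [252.5 185.2]
0.061 [252.7 190.8]
0.07 [252.8 193.5]
0.08 [252.8 196.6]
0.09 [252.9 200. ]
0.1 [253.  203.7]
top 0.57 [279.8 213.1]
[178.9 183.9]
[177.7 183.5]
[176.5 183.2]
scene 0.67 [231.3 206.3]
scene 0.45 [287.5 260.5]
[336.5 186.1]
[337.4 180.4]
[338.1 174.9]
```

View pics/t2c.png

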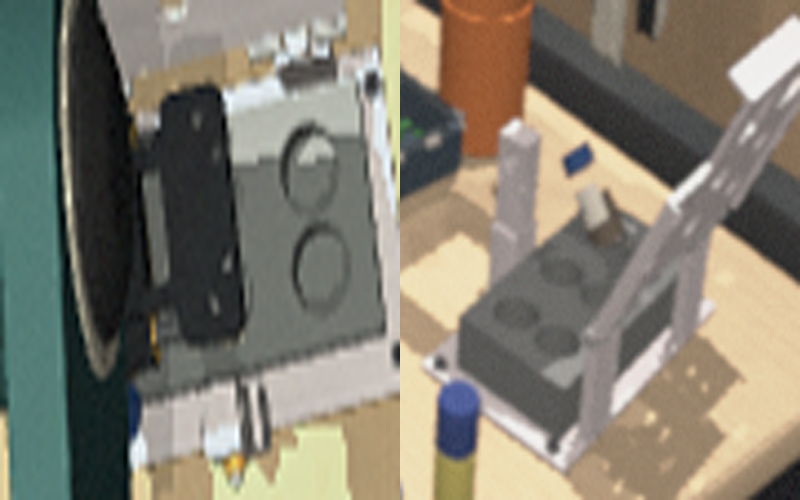

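```bash
python3 - <<'E'
from h import *
np.set_printoptions(precision=4,suppress=True)
print(tri(ray("wrist",(247,232)),ray("scene",(327.5,168.4))))
print(tri(ray("wrist",(251,188)),ray("scene",(270+205*.325,130+240*.24))))
E
python3 go.py .4955 .0676 .14
```

```text
(array([0.4612, 0.0669, 0.0715]), np.float64(5.2565874579639005e-05))
(array([0.4929, 0.0693, 0.0337]), np.float64(0.0017698371555944356))
t 10.8 pos [0.4969 0.069  0.1585] shift now-axes [0.0185 0.0011 0.0017] after-turn axes [0.0185 0.0011 0.0016] turn [-0.0023 -0.0031 -0.0017] gap 0.454345114017712
```

>>> drive_tool --moves '[[[0, 0.0, 0.03, 0, 0, 0], [0, 0, 0.03, 0, 0, 0], [0, 0, 0.02, 0, 0, 0], [0, 0, 0, 0, 0, 0], [0, 0, 0, 0, 0, 0]]]' --grip 0

```text
clock: 11.3
eef_pos: [0.4155, 0.0555, 0.1562]
tool_rot: [2.135, 0.175, -2.135]
contact_force: [0.3, 1.1, -0.4]
finger_gap: 0.068
```

```bash
python3 go.py .415 .0669 .062
```

```text
t 11.3 pos [0.4155 0.0555 0.1562] shift now-axes [ 0.0942 -0.0115 -0.0014] after-turn axes [ 0.0942 -0.0113 -0.0014] turn [-0.0023 -0.0002 -0.0014] gap 0.06773540779492014
```

>>> drive_tool --moves '[[[0.01, -0.01, 0, 0, 0, 0], [0.02, 0, 0, 0, 0, 0], [0.02, 0, 0, 0, 0, 0], [0.015, 0, 0, 0, 0, 0], [0.01, 0, 0, 0, 0, 0], [0.005, 0, 0, 0, 0, 0], [0, 0, 0, 0, 0, 0], [0, 0, 0, 0, 0, 0]]]'

```text
clock: 12.1
eef_pos: [0.416, 0.0693, 0.0694]
tool_rot: [2.132, 0.176, -2.138]
contact_force: [1.1, -0.0, -0.2]
finger_gap: 0.008
```

```bash
python3 go.py .474 .069 .062
```

```text
t 12.1 pos [0.416  0.0693 0.0694] shift now-axes [ 0.0072  0.0099 -0.0572] after-turn axes [ 0.0074  0.01   -0.0571] turn [-0.0018  0.0031 -0.0005] gap 0.008233785090757586
```

>>> drive_tool --moves '[[[0.005, 0, -0.004, 0, 0, 0], [0, 0.001, -0.006, 0, 0, 0], [0, 0.001, -0.006, 0, 0, 0], [0, 0.001, -0.006, 0, 0, 0], [0, 0.001, -0.006, 0, 0, 0], [0, 0.001, -0.006, 0, 0, 0], [0, 0.001, -0.006, 0, 0, 0], [0, 0, 0, 0, 0, 0], [0, 0, 0, 0, 0, 0]]]'

```text
clock: 13.0
eef_pos: [0.4484, 0.0683, 0.0646]
tool_rot: [2.093, 0.173, -2.176]
contact_force: [0.4, -0.1, -0.3]
finger_gap: 0.006
```

```bash
python3 go.py .474 .069 .062;  python3 - <<'E'
from h import *
im=snap("scene","s3")
cv2.imwrite("pics/s3c.png",cv2.resize(im[130:250,270:400,::-1],(500,460),interpolation=2))
E
```

```text
t 13.0 pos [0.4484 0.0683 0.0646] shift now-axes [ 0.0016  0.0035 -0.0254] after-turn axes [ 0.0026  0.0036 -0.0253] turn [-0.003   0.0388  0.0009] gap 0.006199522124139722
```

View pics/s3c.png

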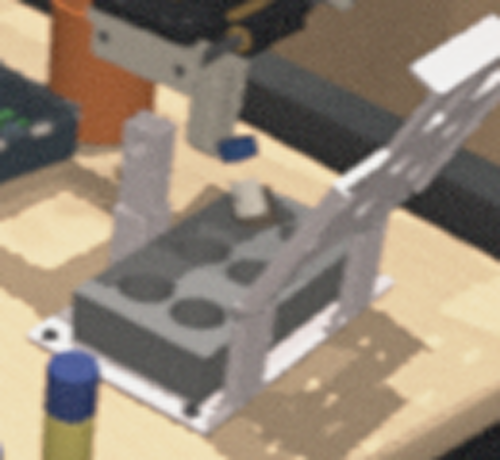

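>>> drive_tool --moves '[[[0, 0.001, -0.006, 0, 0.015, 0], [0, 0.001, -0.006, 0, 0.01, 0], [0, 0.001, -0.006, 0, 0.005, 0], [0, 0.001, -0.005, 0, 0.005, 0], [0, 0, 0, 0, 0, 0], [0, 0, 0, 0, 0, 0]]]'

```text
clock: 13.65
eef_pos: [0.4751, 0.0681, 0.0646]
tool_rot: [2.139, 0.176, -2.134]
contact_force: [-0.3, 0.6, 0.1]
finger_gap: 0.008
```

```bash
python3 go.py .474 .069 .062;  python3 - <<'E'
from h import *
im=snap("scene","s4")
hsv=cv2.cvtColor(im,cv2.COLOR_RGB2HSV);m=cv2.inRange(hsv,(100,110,50),(125,255,255));k,_,st,ce=cv2.connectedComponentsWithStats(m)
print([(ce[i].round(1),st[i,4]) for i in range(1,k) if st[i,4]>12])
print(proj("scene",[.4955,.0676,.066]),proj("scene",[.4955,.0676,.086]))
cv2.imwrite("pics/s4c.png",cv2.resize(im[130:250,270:400,::-1],(500,460),interpolation=2))
E
```

```text
t 13.65 pos [0.4751 0.0681 0.0646] shift now-axes [ 0.0026 -0.001   0.0009] after-turn axes [ 0.0026 -0.001   0.0009] turn [-0.0031 -0.0022  0.0007] gap 0.007823605723207557
[(array([129.9,  48.5]), np.int32(15)), (array([160.5,  71.2]), np.int32(25)), (array([338.1, 177.4]), np.int32(48)), (array([230.5, 200.4]), np.int32(59)), (array([208.2, 222.2]), np.int32(74)), (array([288.3, 230.3]), np.int32(165)), (array([263.5, 249. ]), np.int32(97)), (array([139.9, 304.2]), np.int32(434))]
[337.93178555 176.33443516] [339.00280699 168.88413601]
```

>>> drive_tool --moves '[[[0, 0, 0.01, 0, 0, 0], [-0.03, 0, 0.01, 0, 0, 0], [-0.04, 0, 0, 0, 0, 0], [-0.02, 0.02, 0.007, 0, 0, 0], [0, 0.04, 0.015, 0, 0, 0], [0, 0.045, 0.015, 0, 0, 0], [0, 0.045, 0.015, 0, 0, 0], [0, 0.035, 0.01, 0, 0, 0], [0, 0.015, 0.005, 0, 0, 0], [0, 0, 0, 0, 0, 0]]]'

```text
clock: 14.7
eef_pos: [0.4122, -0.1497, 0.1579]
tool_rot: [2.136, 0.178, -2.131]
contact_force: [-0.5, -0.8, 0.3]
finger_gap: 0.007
```

>>> drive_tool --moves '[[[0, 0, 0, 0, 0, 0], [0, 0, 0, 0, 0, 0]]]' --grip 0.6

```text
clock: 14.9
eef_pos: [0.4116, -0.1487, 0.1578]
tool_rot: [2.136, 0.178, -2.132]
contact_force: [-0.0, 0.1, -0.3]
finger_gap: 0.131
```

```bash
python3 go.py .4222 -.1841 .036
```

```text
t 14.9 pos [ 0.4116 -0.1487  0.1578] shift now-axes [ 0.1218  0.0366 -0.0043] after-turn axes [ 0.1218  0.0367 -0.0046] turn [ 0.0001 -0.0019 -0.001 ] gap 0.1308156316467318
```

>>> drive_tool --moves '[[[0, 0.02, -0.002, 0, 0, 0], [0, 0.014, -0.002, 0, 0, 0], [0, 0, 0, 0, 0, 0], [0, 0, 0, 0, 0, 0], [0.02, 0, 0, 0, 0, 0], [0.02, 0, 0, 0, 0, 0], [0.01, 0, 0, 0, 0, 0], [0, 0, 0, 0, 0, 0], [0, 0, 0, 0, 0, 0]]]'

```text
clock: 15.8
eef_pos: [0.4226, -0.1764, 0.1073]
tool_rot: [2.134, 0.185, -2.128]
contact_force: [0.4, -0.5, 0.6]
finger_gap: 0.6
```

```bash
python3 go.py .4222 -.1841 .036
```

```text
t 15.8 pos [ 0.4226 -0.1764  0.1073] shift now-axes [0.0713 0.0075 0.002 ] after-turn axes [0.0713 0.0075 0.0017] turn [ 0.0067 -0.003  -0.0002] gap 0.5997608769241021
```

>>> drive_tool --moves '[[[0.01, 0.007, 0.001, 0, 0, 0], [0.015, 0, 0, 0, 0, 0], [0.015, 0, 0, 0, 0, 0], [0.015, 0, 0, 0, 0, 0], [0.01, 0, 0, 0, 0, 0], [0.005, 0, 0, 0, 0, 0], [0, 0, 0, 0, 0, 0], [0, 0, 0, 0, 0, 0]]]'

```text
clock: 16.6
eef_pos: [0.4232, -0.1842, 0.0319]
tool_rot: [2.135, 0.185, -2.127]
contact_force: [0.1, -0.5, 1.3]
finger_gap: 0.601
```

```bash
python3 go.py .4222 -.1841 .036
```

```text
t 16.6 pos [ 0.4232 -0.1842  0.0319] shift now-axes [-0.0041 -0.0003  0.0009] after-turn axes [-0.0041 -0.0003  0.0009] turn [ 0.0062 -0.0034 -0.0004] gap 0.6011576204258733
```

>>> drive_tool --moves '[[[-0.004, 0, 0, 0, 0, 0], [0, 0, 0, 0, 0, 0], [0, 0, 0, 0, 0, 0], [0, 0, 0, 0, 0, 0], [0, 0, 0, 0, 0, 0], [-0.015, 0, 0, 0, 0, 0], [-0.03, 0, 0, 0, 0, 0], [-0.03, 0, 0, 0, 0, 0], [-0.02, 0, 0, 0, 0, 0], [0, 0, 0, 0, 0, 0]]]' --grip 0

```text
clock: 17.6
eef_pos: [0.423, -0.1843, 0.1403]
tool_rot: [2.137, 0.183, -2.124]
contact_force: [0.0, -0.8, -0.2]
finger_gap: 0.275
```

>>> drive_tool --moves '[[[0, -0.02, -0.012, 0, 0, 0], [0, -0.03, -0.02, 0, 0, 0], [0, -0.035, -0.023, 0, 0, 0], [0, -0.035, -0.023, 0, 0, 0], [0, -0.025, -0.016, 0, 0, 0], [0, -0.02, -0.012, 0, 0, 0], [0, -0.01, -0.005, 0, 0, 0], [0, 0, 0, 0, 0, 0], [0, 0, 0, 0, 0, 0]]]'

```text
clock: 18.5
eef_pos: [0.5029, 0.0135, 0.1384]
tool_rot: [2.135, 0.18, -2.127]
contact_force: [-0.1, 0.0, -0.2]
finger_gap: 0.275
```

```bash
python3 go.py .5047 .0124 .088
```

```text
t 18.5 pos [0.5029 0.0135 0.1384] shift now-axes [ 0.0504  0.0012 -0.0014] after-turn axes [ 0.0504  0.0013 -0.0016] turn [ 0.0041 -0.0036 -0.0031] gap 0.2749890346881015
```

>>> drive_tool --moves '[[[0.005, 0.001, -0.0015, 0.004, -0.003, -0.003], [0.012, 0, 0, 0, 0, 0], [0.012, 0, 0, 0, 0, 0], [0.01, 0, 0, 0, 0, 0], [0.005, 0, 0, 0, 0, 0], [0, 0, 0, 0, 0, 0], [0, 0, 0, 0, 0, 0], [0, 0, 0, 0, 0, 0]]]'

```text
clock: 19.3
eef_pos: [0.5034, 0.0092, 0.0893]
tool_rot: [2.135, 0.174, -2.138]
contact_force: [-0.2, -0.1, -0.7]
finger_gap: 0.274
```

```bash
python3 go.py .5047 .0124 .046
```

```text
t 19.3 pos [0.5034 0.0092 0.0893] shift now-axes [ 0.0433 -0.003  -0.0019] after-turn axes [ 0.0433 -0.003  -0.0018] turn [-0.0046  0.0014  0.    ] gap 0.2737362433938011
```

>>> drive_tool --moves '[[[0, -0.003, -0.0018, -0.004, 0, 0], [0, 0, 0, 0, 0, 0], [0.006, 0, 0, 0, 0, 0], [0.006, 0, 0, 0, 0, 0], [0.006, 0, 0, 0, 0, 0], [0.006, 0, 0, 0, 0, 0], [0, 0, 0, 0, 0, 0], [0, 0, 0, 0, 0, 0]]]'

```text
clock: 20.1
eef_pos: [0.5051, 0.0129, 0.0637]
tool_rot: [2.134, 0.178, -2.135]
contact_force: [0.1, 0.0, 0.0]
finger_gap: 0.277
```

```bash
python3 go.py .5047 .0124 .046
```

```text
t 20.1 pos [0.5051 0.0129 0.0637] shift now-axes [0.0177 0.0005 0.0004] after-turn axes [0.0177 0.0005 0.0005] turn [ 0.0002  0.0004 -0.0001] gap 0.27674615529847835
```

Well centred and inside the bore with no contact; lower, release, rise, and go above C.

>>> drive_tool --moves '[[[0.006, 0, 0, 0, 0, 0], [0.006, 0, 0, 0, 0, 0], [0.004, 0, 0, 0, 0, 0], [0, 0, 0, 0, 0, 0], [0, 0, 0, 0, 0, 0]]]'

```text
clock: 20.6
eef_pos: [0.5051, 0.0129, 0.0463]
tool_rot: [2.134, 0.178, -2.135]
contact_force: [-0.5, 0.4, -0.7]
finger_gap: 0.277
```

>>> drive_tool --moves '[[[0, 0, 0, 0, 0, 0], [0, 0, 0, 0, 0, 0], [0, 0, 0, 0, 0, 0], [0, 0, 0, 0, 0, 0], [-0.01, 0, 0, 0, 0, 0], [-0.03, 0, 0, 0, 0, 0], [-0.03, 0, 0, 0, 0, 0], [-0.03, 0, 0, 0, 0, 0], [0, 0, 0, 0, 0, 0]]]' --grip 0.42

```text
clock: 21.5
eef_pos: [0.5049, 0.0129, 0.1532]
tool_rot: [2.135, 0.178, -2.134]
contact_force: [0.1, 0.3, -0.5]
finger_gap: 0.422
```

>>> drive_tool --moves '[[[0, 0.02, 0.005, 0, 0, 0], [0, 0.04, 0.015, 0, 0, 0], [0, 0.045, 0.018, 0, 0, 0], [0, 0.045, 0.018, 0, 0, 0], [0, 0.045, 0.018, 0, 0, 0], [0, 0.035, 0.01, 0, 0, 0], [0, 0.02, 0.005, 0, 0, 0], [0, 0, 0, 0, 0, 0], [0, 0, 0, 0, 0, 0]]]' --grip 0.6

```text
clock: 22.4
eef_pos: [0.456, -0.2572, 0.1551]
tool_rot: [2.136, 0.18, -2.129]
contact_force: [0.5, 0.6, 0.3]
finger_gap: 0.599
```

```bash
cat > cap.py <<'E'
from h import *
np.set_printoptions(precision=4,suppress=True)
C={}
for n in("top","scene"):
    im=snap(n,n+"_l");m=cv2.inRange(cv2.cvtColor(im,cv2.COLOR_RGB2HSV),(100,110,50),(125,255,255));k,_,st,ce=cv2.connectedComponentsWithStats(m)
    C[n]=[ce[i] for i in range(1,k) if 15<st[i,4]<300]
used=[]
for u in C["top"]:
    for v in C["scene"]:
        p,e=tri(ray("top",u),ray("scene",v))
        if e<.004 and .04<p[2]<.1: print(u,v,p,e)
print("scene",[tuple(c.round(1)) for c in C["scene"]])
E
python3 go.py .4603 -.2626 .036; python3 cap.py
```

```text
t 22.4 pos [ 0.456  -0.2572  0.1551] shift now-axes [ 0.1191  0.006  -0.003 ] after-turn axes [ 0.1191  0.006  -0.0034] turn [ 0.0022 -0.0032 -0.0007] gap 0.5986501186846047
[272.3448 143.1724] [288.3434 230.241 ] [ 0.5926 -0.1685  0.0766] 0.00016377857637018314
[293.6056 146.4789] [263.4021 249.0928] [ 0.5876 -0.2225  0.0544] 0.00020734552468726326
[198.6438 180.1233] [323.5893 185.8214] [0.5031 0.014  0.0631] 0.00025586883554486146
[176.2179 183.6923] [337.52 177.1 ] [0.4942 0.0692 0.0628] 0.000698842507783673
scene [(np.float64(337.5), np.float64(177.1)), (np.float64(323.6), np.float64(185.8)), (np.float64(211.9), np.float64(223.7)), (np.float64(288.3), np.float64(230.2)), (np.float64(263.4), np.float64(249.1))]
```

>>> drive_tool --moves '[[[0.02, 0.006, -0.003, 0, 0, 0], [0.025, 0, 0, 0, 0, 0], [0.02, 0, 0, 0, 0, 0], [0.015, 0, 0, 0, 0, 0], [0.012, 0, 0, 0, 0, 0], [0.01, 0, 0, 0, 0, 0], [0.005, 0, 0, 0, 0, 0], [0, 0, 0, 0, 0, 0], [0, 0, 0, 0, 0, 0]]]'

```text
clock: 23.4
eef_pos: [0.4639, -0.2566, 0.0464]
tool_rot: [2.135, 0.188, -2.119]
contact_force: [-0.8, 0.3, 0.2]
finger_gap: 0.599
```

```bash
python3 go.py .4603 -.2626 .036; python3 cap.py|tail -1
```

```text
t 23.4 pos [ 0.4639 -0.2566  0.0464] shift now-axes [0.0104 0.0052 0.0046] after-turn axes [0.0104 0.0053 0.0045] turn [ 0.0119 -0.0072 -0.0033] gap 0.5989282486694824
scene [(np.float64(337.8), np.float64(177.0)), (np.float64(323.6), np.float64(185.8)), (np.float64(212.0), np.float64(223.6)), (np.float64(288.3), np.float64(230.2)), (np.float64(263.5), np.float64(249.1))]
```

>>> drive_tool --moves '[[[0.004, 0.005, 0.0045, 0.01, -0.007, 0], [0.006, 0, 0, 0, 0, 0], [0, 0, 0, 0, 0, 0]]]'

```text
clock: 23.8
eef_pos: [0.4604, -0.2635, 0.0368]
tool_rot: [2.134, 0.174, -2.13]
contact_force: [-0.5, 0.6, -0.0]
finger_gap: 0.604
```

>>> drive_tool --moves '[[[0, 0, 0, 0, 0, 0], [0, 0, 0, 0, 0, 0], [0, 0, 0, 0, 0, 0], [0, 0, 0, 0, 0, 0], [0, 0, 0, 0, 0, 0], [-0.015, 0, 0, 0, 0, 0], [-0.03, 0, 0, 0, 0, 0], [-0.03, 0, 0, 0, 0, 0], [-0.02, 0, 0, 0, 0, 0], [0, 0, 0, 0, 0, 0]]]' --grip 0

```text
clock: 24.8
eef_pos: [0.46, -0.2628, 0.1391]
tool_rot: [2.134, 0.174, -2.13]
contact_force: [0.2, -0.0, -0.6]
finger_gap: 0.269
```

>>> drive_tool --moves '[[[0, -0.02, -0.008, 0, 0, 0], [0, -0.03, -0.013, 0, 0, 0], [0, -0.035, -0.016, 0, 0, 0], [0, -0.035, -0.016, 0, 0, 0], [0, -0.035, -0.016, 0, 0, 0], [0, -0.025, -0.01, 0, 0, 0], [0, -0.015, -0.006, 0, 0, 0], [0, -0.008, -0.003, 0, 0, 0], [0, 0, 0, 0, 0, 0], [0, 0, 0, 0, 0, 0]]]'

```text
clock: 25.8
eef_pos: [0.5127, -0.0405, 0.136]
tool_rot: [2.132, 0.172, -2.133]
contact_force: [0.2, -0.1, 0.3]
finger_gap: 0.272
```

```bash
python3 go.py .514 -.0428 .088
```

```text
t 25.8 pos [ 0.5127 -0.0405  0.136 ] shift now-axes [ 0.048   0.0023 -0.0009] after-turn axes [ 0.048   0.0025 -0.0009] turn [-0.0011  0.0007 -0.0052] gap 0.27160103242065764
```

>>> drive_tool --moves '[[[0.005, 0.002, -0.001, 0, 0, -0.005], [0.01, 0, 0, 0, 0, 0], [0.01, 0, 0, 0, 0, 0], [0.01, 0, 0, 0, 0, 0], [0.006, 0, 0, 0, 0, 0], [0.003, 0, 0, 0, 0, 0], [0, 0, 0, 0, 0, 0], [0, 0, 0, 0, 0, 0]]]'

```text
clock: 26.6
eef_pos: [0.513, -0.0453, 0.0866]
tool_rot: [2.134, 0.174, -2.14]
contact_force: [0.7, -0.3, -0.8]
finger_gap: 0.269
```

```bash
python3 go.py .514 -.0428 .046
```

```text
t 26.6 pos [ 0.513  -0.0453  0.0866] shift now-axes [ 0.0406 -0.0023 -0.0015] after-turn axes [ 0.0406 -0.0023 -0.0014] turn [-0.0049  0.0029  0.0005] gap 0.26936219811886614
```

>>> drive_tool --moves '[[[0, -0.0023, -0.0014, -0.004, 0.002, 0], [0, 0, 0, 0, 0, 0], [0.006, 0, 0, 0, 0, 0], [0.006, 0, 0, 0, 0, 0], [0.006, 0, 0, 0, 0, 0], [0.006, 0, 0, 0, 0, 0], [0, 0, 0, 0, 0, 0], [0, 0, 0, 0, 0, 0]]]'

```text
clock: 27.4
eef_pos: [0.5193, -0.0407, 0.0714]
tool_rot: [2.15, 0.181, -2.12]
contact_force: [-0.1, -0.9, 0.1]
finger_gap: 0.273
```

```bash
python3 go.py .514 -.0428 .046
```

```text
t 27.4 pos [ 0.5193 -0.0407  0.0714] shift now-axes [0.0253 0.0012 0.0059] after-turn axes [0.0254 0.0011 0.0056] turn [ 0.0007 -0.0142  0.0009] gap 0.2726377882409822
```

>>> drive_tool --moves '[[[-0.01, 0, 0, 0, 0, 0], [-0.01, 0.001, 0.003, 0, -0.007, 0], [0, 0, 0.003, 0, -0.007, 0], [0, 0, 0, 0, 0, 0], [0, 0, 0, 0, 0, 0]]]'

```text
clock: 27.9
eef_pos: [0.5121, -0.0432, 0.0919]
tool_rot: [2.131, 0.18, -2.138]
contact_force: [-0.3, -0.1, -1.1]
finger_gap: 0.276
```

```bash
python3 go.py .514 -.0428 .046; python3 c.py w3; python3 - <<'E'
from h import *
s=snap("scene");cv2.imwrite("pics/w3c.png",np.hstack([cv2.resize(cv2.imread("pics/w3.png")[60:300,150:450],(500,400)),cv2.resize(s[140:240,270:370,::-1],(400,400),interpolation=2)])[:,:800])
E
```

```text
t 27.9 pos [ 0.5121 -0.0432  0.0919] shift now-axes [ 0.0459 -0.     -0.0021] after-turn axes [ 0.0459 -0.0001 -0.0019] turn [0.0004 0.0028 0.001 ] gap 0.2760880249016066
[ 0.512  -0.0432  0.0918] [-1.5895 -1.4036  1.5529]
cam [ 0.5782 -0.0318  0.2578]
```

View pics/w3c.png

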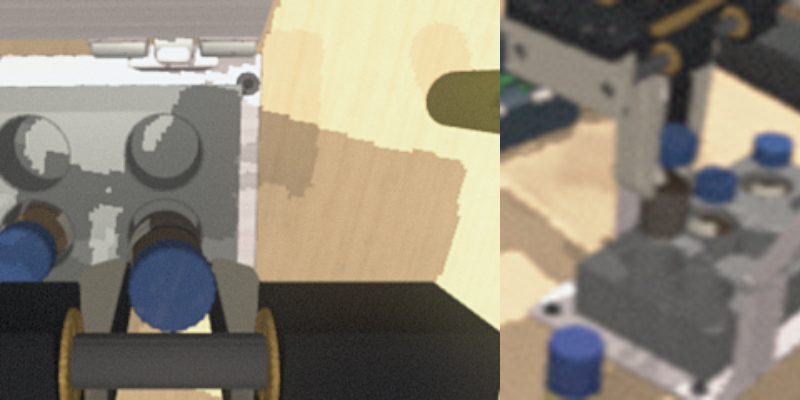

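```bash
python3 - <<'E'
from h import *
np.set_printoptions(precision=4,suppress=True)
for z in(.055,.085,.112): print(z,proj("scene",[.5121,-.0432,z]),proj("wrist",[.5121,-.0432,z])) 
# cap in wrist crop (172,285)->px
w=(150+172*300/500,60+285*240/400);print(w)
print(tri(ray("wrist",w),ray("scene",(314.5,176.8))))
E
```

```text
0.055 [307.4867 198.7129] [251.9042 210.4636]
0.085 [308.6614 187.0772] [251.9906 226.5369]
0.112 [309.756 176.235] [252.0956 246.0846]
(253.2, 231.0)
(array([ 0.5228, -0.0415,  0.1159]), np.float64(0.0011375572873926927))
```

>>> drive_tool --moves '[[[0, 0, 0.006, 0, 0, 0], [0, 0, 0, 0, 0, 0], [0, 0, 0, 0, 0, 0], [0, 0, 0, 0, 0, 0]]]'

```text
clock: 28.4
eef_pos: [0.5052, -0.0442, 0.0911]
tool_rot: [2.13, 0.18, -2.139]
contact_force: [-0.0, 0.6, -0.7]
finger_gap: 0.275
```

```bash
python3 go.py .506 -.044 .046; python3 c.py w4; python3 - <<'E'
from h import *
s=snap("scene","s5");cv2.imwrite("pics/w4c.png",np.hstack([cv2.resize(cv2.imread("pics/w4.png")[100:250,190:310],(400,500)),cv2.resize(s[150:220,280:336,::-1],(400,500),interpolation=2)])[:,:800])
def P(b,z): return np.round(proj("scene",[*b,z]),1)
print("ideal bottom", P((.514,-.0428),.053),"top",P((.514,-.0428),.112))
E
```

```text
t 28.4 pos [ 0.5052 -0.0442  0.0911] shift now-axes [ 0.0451 -0.     -0.001 ] after-turn axes [ 0.0451 -0.0001 -0.0008] turn [0.0005 0.004  0.0014] gap 0.27487256852252706
[ 0.5052 -0.0442  0.0911] [-1.596  -1.4035  1.5467]
cam [ 0.5715 -0.0328  0.2568]
ideal bottom [308.1 199.8] top [310.5 176.6]
```

View pics/w4c.png

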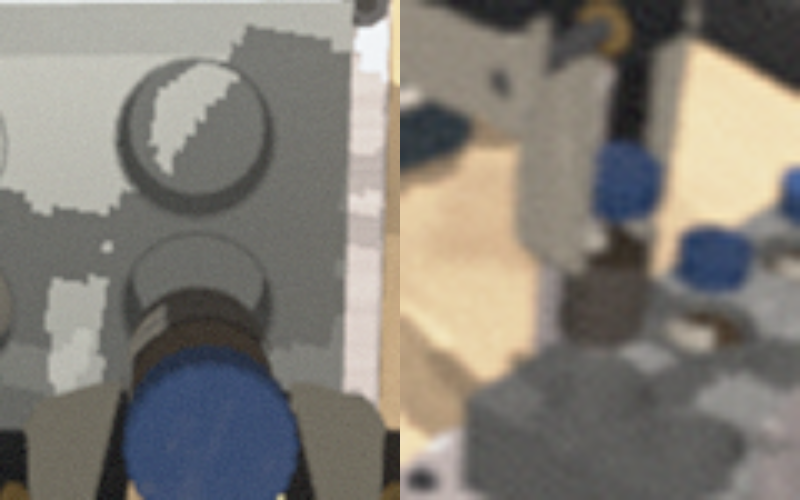

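```bash
python3 - <<'E'
from h import *
np.set_printoptions(precision=4,suppress=True)
k=K("wrist");c=np.array([.514,-.0428]);ex=np.array([np.cos(.1668),np.sin(.1668)])
for dx in(-.004,0,.004,.008):
  b=c+ex*dx; print(dx,proj("wrist",[*(b+ex*.0135),.053],k),[proj("wrist",[*b,z],k).round(1) for z in(.108,.112,.116)])
print(tri(ray("wrist",(253.6,230.5)),ray("scene",(311.9,175.5))))
E
```

```text
-0.004 [251.9315 183.8886] [array([252.1, 234.7]), array([252.1, 237.8]), array([252.1, 241.1])]
0 [251.9285 178.0674] [array([252.1, 227.3]), array([252.1, 230.3]), array([252.1, 233.4])]
0.004 [251.9255 172.1918] [array([252.1, 219.9]), array([252.1, 222.7]), array([252.1, 225.7])]
0.008 [251.9224 166.2609] [array([252.1, 212.4]), array([252.1, 215. ]), array([252.1, 217.8])]
(array([ 0.5166, -0.0428,  0.1163]), np.float64(0.0008700160016723882))
```

>>> drive_tool --moves '[[[0, 0, -0.001, 0, 0.06, 0], [0, 0, -0.001, 0, 0.06, 0], [0, 0, 0, 0, 0, 0], [0, 0, 0, 0, 0, 0]]]'

```text
clock: 28.9
eef_pos: [0.5076, -0.0438, 0.0912]
tool_rot: [2.262, 0.191, -2.009]
contact_force: [0.0, -0.0, -1.0]
finger_gap: 0.272
```

>>> drive_tool --moves '[[[0.005, 0, 0.0006, 0, 0, 0], [0.005, 0, 0.0006, 0, 0, 0], [0.005, 0, 0.0006, 0, 0, 0], [0.004, 0, 0.0006, 0, 0, 0], [0, 0, 0, 0, 0, 0]]]'

```text
clock: 29.4
eef_pos: [0.5077, -0.0437, 0.0696]
tool_rot: [2.257, 0.192, -2.014]
contact_force: [0.4, 0.0, -0.5]
finger_gap: 0.278
```

```bash
python3 go.py .507 -.044 .046; python3 -c "
from workcell import bot;print(bot.get_state()['contact_force'])"
```

```text
t 29.4 pos [ 0.5077 -0.0437  0.0696] shift now-axes [0.0234 0.0003 0.0034] after-turn axes [0.0236 0.0002 0.0007] turn [ 0.0009 -0.1136  0.0018] gap 0.2782402783075003
[ 0.3665796   0.00198167 -0.50624151]
```

>>> drive_tool --moves '[[[0.005, 0, 0.0006, 0, 0, 0], [0.005, 0, 0.0006, 0, 0, 0], [0.005, 0, 0.0006, 0, 0, 0], [0.003, 0, 0.0004, 0, 0, 0], [0, 0, 0, 0, 0, 0], [0, 0, 0, 0, 0, 0]]]'

```text
clock: 30.0
eef_pos: [0.5074, -0.0436, 0.0496]
tool_rot: [2.256, 0.192, -2.015]
contact_force: [0.4, -0.6, 0.8]
finger_gap: 0.276
```

```bash
python3 go.py .507 -.044 .046; python3 -c "
from workcell import bot;print(bot.get_state()['contact_force'])"
```

```text
t 30.0 pos [ 0.5074 -0.0436  0.0496] shift now-axes [0.0036 0.0003 0.0008] after-turn axes [0.0036 0.0003 0.0004] turn [ 0.0009 -0.1128  0.002 ] gap 0.27573017545619355
[ 0.36647268 -0.61372943  0.8436062 ]
```

>>> drive_tool --moves '[[[0, 0, 0, 0, 0, 0], [0, 0, 0, 0, 0, 0], [0, 0, 0, 0, 0, 0], [0, 0, 0, 0, 0, 0], [-0.01, 0, -0.001, 0, 0, 0], [-0.03, 0, -0.003, 0, 0, 0], [-0.03, 0, -0.003, 0, 0, 0], [-0.03, 0, -0.003, 0, -0.06, 0], [0, 0, 0, 0, -0.053, 0], [0, 0, 0, 0, 0, 0]]]' --grip 0.42

```text
clock: 31.0
eef_pos: [0.5058, -0.0442, 0.1588]
tool_rot: [2.134, 0.18, -2.136]
contact_force: [-0.1, -0.3, -0.9]
finger_gap: 0.422
```

>>> drive_tool --moves '[[[0, 0.02, -0.005, 0, 0, 0], [0, 0.04, -0.01, 0, 0, 0], [0, 0.045, -0.012, 0, 0, 0], [0, 0.04, -0.011, 0, 0, 0], [0, 0.025, -0.007, 0, 0, 0], [0, 0.01, -0.004, 0, 0, 0], [0, 0, 0, 0, 0, 0]]]' --grip 0.58

```text
clock: 31.7
eef_pos: [0.5862, -0.2187, 0.1597]
tool_rot: [2.143, 0.183, -2.124]
contact_force: [-0.5, 0.2, -0.3]
finger_gap: 0.58
```

>>> drive_tool --moves '[[[0, 0, 0, -0.14, 0, 0], [0, 0, 0, -0.14, 0, 0], [0, 0, 0, -0.14, 0, 0], [0, 0, 0, -0.14, 0, 0], [0, 0, 0, -0.14, 0, 0], [0, 0, 0, -0.13, 0, 0], [0, 0, 0, 0, 0, 0], [0, 0, 0, 0, 0, 0]]]'

```text
clock: 32.5
eef_pos: [0.5829, -0.2085, 0.1608]
tool_rot: [1.604, 0.903, -1.58]
contact_force: [0.1, 0.3, -0.5]
finger_gap: 0.581
```

```bash
python3 go.py .5876 -.2225 .036 1.0; python3 cap.py
```

```text
t 32.5 pos [ 0.5829 -0.2085  0.1608] shift now-axes [0.1248 0.0101 0.0108] after-turn axes [0.1248 0.0115 0.0092] turn [ 0.0341 -0.01   -0.0086] gap 0.5808620942241886
[220.5753 175.8356] [309.3231 195.5231] [ 0.5138 -0.0402  0.0631] 4.420953653308281e-05
[198.6438 180.1233] [323.6491 185.7719] [0.5032 0.014  0.0632] 0.00018612014049736246
[176.1948 183.7532] [337.6667 177.0833] [0.4941 0.0694 0.0627] 0.0004967623849847407
scene [(np.float64(337.7), np.float64(177.1)), (np.float64(323.6), np.float64(185.8)), (np.float64(309.3), np.float64(195.5)), (np.float64(288.3), np.float64(230.3)), (np.float64(263.2), np.float64(249.3))]
```

>>> drive_tool --moves '[[[0, 0.01, 0.011, 0, -0.01, -0.008], [0, 0, 0, 0, 0, 0], [0.015, 0, 0, 0, 0, 0], [0.02, 0, 0, 0, 0, 0], [0.015, 0, 0, 0, 0, 0], [0.01, 0, 0, 0, 0, 0], [0, 0, 0, 0, 0, 0], [0, 0, 0, 0, 0, 0]]]'

```text
clock: 33.4
eef_pos: [0.5856, -0.225, 0.0946]
tool_rot: [1.595, 0.902, -1.599]
contact_force: [-0.5, -0.3, 0.9]
finger_gap: 0.578
```

```bash
python3 go.py .5876 -.2225 .036 .96
```

```text
t 33.4 pos [ 0.5856 -0.225   0.0946] shift now-axes [ 0.0586  0.0005 -0.0032] after-turn axes [ 0.0586  0.0002 -0.0032] turn [0.0675 0.0015 0.002 ] gap 0.5776653573762367
```

>>> drive_tool --moves '[[[0.005, 0, -0.003, 0, 0, 0], [0.012, 0, 0, 0, 0, 0], [0.012, 0, 0, 0, 0, 0], [0.012, 0, 0, 0, 0, 0], [0.008, 0, 0, 0, 0, 0], [0.004, 0, 0, 0, 0, 0], [0, 0, 0, 0, 0, 0], [0, 0, 0, 0, 0, 0]]]'

```text
clock: 34.2
eef_pos: [0.5876, -0.2223, 0.0378]
tool_rot: [1.596, 0.901, -1.598]
contact_force: [0.9, -0.1, 0.3]
finger_gap: 0.581
```

```bash
python3 go.py .5876 -.2225 .036 .96;python3 cap.py|tail -1
```

```text
t 34.2 pos [ 0.5876 -0.2223  0.0378] shift now-axes [0.0018 0.0001 0.0002] after-turn axes [0.0018 0.0001 0.0002] turn [0.0676 0.0012 0.0008] gap 0.5813349691775487
scene [(np.float64(129.7), np.float64(48.5)), (np.float64(337.8), np.float64(177.0)), (np.float64(323.6), np.float64(185.8)), (np.float64(309.2), np.float64(195.5))]
```

>>> drive_tool --moves '[[[0, 0, 0, 0, 0, 0], [0, 0, 0, 0, 0, 0], [0, 0, 0, 0, 0, 0], [0, 0, 0, 0, 0, 0], [0, 0, 0, 0, 0, 0], [-0.015, 0, 0, 0, 0, 0], [-0.03, 0, 0, 0, 0, 0], [-0.03, 0, 0, 0, 0, 0], [-0.03, 0, 0, 0, 0, 0], [-0.015, 0, 0, 0, 0, 0]]]' --grip 0

```text
clock: 35.3
eef_pos: [0.587, -0.2219, 0.1651]
tool_rot: [1.595, 0.902, -1.599]
contact_force: [0.2, -0.8, -0.2]
finger_gap: 0.275
```

>>> drive_tool --moves '[[[0, 0, 0, 0.14, 0, 0], [0, 0, 0, 0.14, 0, 0], [0, 0, 0, 0.14, 0, 0], [0, 0, 0, 0.14, 0, 0], [0, 0, 0, 0.14, 0, 0], [0, 0, 0, 0.14, 0, 0], [0, 0, 0, 0.02, 0, 0], [0, 0, 0, 0, 0, 0]]]'

```text
clock: 36.1
eef_pos: [0.5875, -0.2221, 0.171]
tool_rot: [2.152, 0.145, -2.147]
contact_force: [0.9, 0.2, -0.6]
finger_gap: 0.275
```

```bash
python3 go.py .5495 -.0368 .155
```

```text
t 36.1 pos [ 0.5875 -0.2221  0.171 ] shift now-axes [ 0.0155 -0.1888  0.0123] after-turn axes [ 0.016  -0.189   0.0067] turn [-0.0293 -0.0021 -0.0025] gap 0.2754947844098705
```

>>> drive_tool --moves '[[[0, 0, 0, -0.029, 0, 0], [0, -0.02, 0.001, 0, 0, 0], [0, -0.03, 0.001, 0, 0, 0], [0, -0.035, 0.001, 0, 0, 0], [0, -0.035, 0.001, 0, 0, 0], [0, -0.03, 0.001, 0, 0, 0], [0, -0.022, 0.001, 0, 0, 0], [0, -0.012, 0.001, 0, 0, 0], [0, 0, 0, 0, 0, 0], [0, 0, 0, 0, 0, 0]]]'

```text
clock: 37.1
eef_pos: [0.5435, -0.0313, 0.1704]
tool_rot: [2.122, 0.203, -2.118]
contact_force: [-0.9, 0.3, 0.1]
finger_gap: 0.278
```

```bash
python3 go.py .5495 -.0368 .09
```

```text
t 37.1 pos [ 0.5435 -0.0313  0.1704] shift now-axes [ 0.0804  0.0064 -0.0047] after-turn axes [ 0.0804  0.0064 -0.005 ] turn [ 0.0252 -0.0019 -0.0013] gap 0.2780646589585019
```

>>> drive_tool --moves '[[[0, 0.006, -0.005, 0.025, 0, 0], [0, 0, 0, 0, 0, 0], [0.012, 0, 0, 0, 0, 0], [0.018, 0, 0, 0, 0, 0], [0.018, 0, 0, 0, 0, 0], [0.012, 0, 0, 0, 0, 0], [0.006, 0, 0, 0, 0, 0], [0, 0, 0, 0, 0, 0], [0, 0, 0, 0, 0, 0]]]'

```text
clock: 38.0
eef_pos: [0.5506, -0.0413, 0.0983]
tool_rot: [2.137, 0.17, -2.138]
contact_force: [-0.5, 0.5, -0.5]
finger_gap: 0.277
```

```bash
python3 go.py .5495 -.0368 .046;python3 - <<'E'
from h import *
np.set_printoptions(precision=4,suppress=True)
n="scene";im=snap(n);m=cv2.inRange(cv2.cvtColor(im,cv2.COLOR_RGB2HSV),(100,110,50),(125,255,255));k,_,st,ce=cv2.connectedComponentsWithStats(m)
print([(ce[i].round(1),st[i,4]) for i in range(1,k) if st[i,4]>15])
p=bot.get_state()["eef_pos"];print(proj(n,[p[0],p[1],p[2]-.038+.0555]))
E
```

```text
t 38.0 pos [ 0.5506 -0.0413  0.0983] shift now-axes [ 0.0523 -0.0047  0.0003] after-turn axes [ 0.0523 -0.0046  0.0003] turn [-0.0069  0.0004 -0.0012] gap 0.2768691001085778
[(array([338.5, 177.1]), np.int32(38)), (array([326.2, 184.7]), np.int32(37)), (array([309.1, 196. ]), np.int32(60)), (array([288.3, 230.4]), np.int32(165)), (array([140.1, 304.3]), np.int32(432))]
[323.5292 182.1717]
```

>>> drive_tool --moves '[[[0, -0.0045, 0, -0.006, 0, 0], [0, 0, 0, 0, 0, 0], [0.006, 0, 0, 0, 0, 0], [0.006, 0, 0, 0, 0, 0], [0.006, 0, 0, 0, 0, 0], [0.006, 0, 0, 0, 0, 0], [0.003, 0, 0, 0, 0, 0], [0, 0, 0, 0, 0, 0], [0, 0, 0, 0, 0, 0]]]'

```text
clock: 38.95
eef_pos: [0.5505, -0.0362, 0.0708]
tool_rot: [2.136, 0.177, -2.132]
contact_force: [-0.2, 0.2, 0.0]
finger_gap: 0.274
```

```bash
python3 go.py .5495 -.0368 .046
```

```text
t 38.95 pos [ 0.5505 -0.0362  0.0708] shift now-axes [0.0248 0.0004 0.0012] after-turn axes [0.0248 0.0005 0.0011] turn [ 0.0001 -0.0019 -0.0015] gap 0.27384219017930506
```

>>> drive_tool --moves '[[[0.004, 0, 0.001, 0, 0, 0], [0.006, 0, 0, 0, 0, 0], [0.006, 0, 0, 0, 0, 0], [0.004, 0, 0, 0, 0, 0], [0.001, 0, 0, 0, 0, 0], [0, 0, 0, 0, 0, 0]]]'

```text
clock: 39.55
eef_pos: [0.5494, -0.0366, 0.0477]
tool_rot: [2.136, 0.177, -2.132]
contact_force: [0.2, -0.2, -0.1]
finger_gap: 0.276
```

>>> drive_tool --moves '[[[0, 0, 0, 0, 0, 0], [0, 0, 0, 0, 0, 0], [0, 0, 0, 0, 0, 0], [0, 0, 0, 0, 0, 0], [-0.01, 0, 0, 0, 0, 0], [-0.03, 0, 0, 0, 0, 0], [-0.03, 0, 0, 0, 0, 0], [-0.03, 0, 0, 0, 0, 0], [0, 0, 0, 0, 0, 0]]]' --grip 0.42

```text
clock: 40.45
eef_pos: [0.5491, -0.0364, 0.1547]
tool_rot: [2.137, 0.176, -2.13]
contact_force: [-0.1, -0.2, 0.5]
finger_gap: 0.418
```

>>> drive_tool --moves '[[[-0.02, 0.02, 0.02, 0, 0, 0], [-0.03, 0.03, 0.03, 0, 0, 0], [-0.03, 0.03, 0.03, 0, 0, 0], [-0.02, 0.03, 0.03, 0, 0, 0], [0, 0.03, 0.02, 0, 0, 0], [0, 0, 0, 0, 0, 0], [0, 0, 0, 0, 0, 0]]]' --grip 0

```text
clock: 41.15
eef_pos: [0.4404, -0.1988, 0.2603]
tool_rot: [2.137, 0.175, -2.125]
contact_force: [-0.6, 0.2, -0.7]
finger_gap: 0.006
```

```bash
python3 go.py .5 0 .2; python3 cap.py; python3 c.py w5 door_press pin_grip pin_shaft loop_back door_hinge
```

```text
t 41.15 pos [ 0.4404 -0.1988  0.2603] shift now-axes [ 0.0598 -0.1863 -0.0919] after-turn axes [ 0.0603 -0.1862 -0.0918] turn [ 0.0019 -0.005  -0.0053] gap 0.005721724609555182
[272.3448 143.1724] [288.2988 230.2256] [ 0.5926 -0.1685  0.0767] 0.00020500061509328324
[218.96   161.6267] [321.7761 202.5522] [ 0.5489 -0.0364  0.0627] 0.0004142636741904482
[220.5135 175.8108] [309.2239 195.5224] [ 0.5137 -0.0402  0.0631] 0.00022851961667846708
[198.6438 180.1233] [323.6491 185.7719] [0.5032 0.014  0.0632] 0.00018612014049736246
[176.2179 183.6923] [337.7143 177.0612] [0.4943 0.0694 0.0629] 0.0004722867973615999
scene [(np.float64(129.4), np.float64(48.4)), (np.float64(337.7), np.float64(177.1)), (np.float64(323.6), np.float64(185.8)), (np.float64(309.2), np.float64(195.5)), (np.float64(321.8), np.float64(202.6)), (np.float64(288.3), np.float64(230.2))]
[ 0.4409 -0.1978  0.2595] [-1.5432 -1.3997  1.5942]
cam [ 0.5055 -0.1857  0.426 ]
door_press 0.69 [128.4  80.4] [ 0.5175 -0.0281  0.009 ]
pin_grip 0.65 [306.2 174.8] [ 0.4358 -0.2759  0.009 ]
pin_shaft 0.81 [301.9 203.1] [ 0.3955 -0.2784  0.009 ]
loop_back 0.52 [282.4 194.6] [ 0.4239 -0.2363  0.094 ]
```

>>> drive_tool --moves '[[[-0.005, -0.014, -0.02, 0, 0, 0], [-0.005, -0.024, -0.035, 0, 0, 0], [-0.005, -0.028, -0.041, 0, 0, 0], [0, -0.028, -0.041, 0, 0, 0], [0, -0.028, -0.041, 0, 0, 0], [0, -0.028, -0.041, 0, 0, 0], [0, -0.024, -0.035, 0, 0, 0], [0, -0.014, -0.02, 0, 0, 0], [0, 0, 0, 0, 0, 0], [0, 0, 0, 0, 0, 0]]]'

```text
clock: 42.55
eef_pos: [0.6847, 0.0455, 0.2717]
tool_rot: [2.129, 0.181, -2.126]
contact_force: [-0.7, -0.4, 0.5]
finger_gap: 0.006
```

```bash
python3 go.py .690 .0436 .17
```

```text
t 42.55 pos [0.6847 0.0455 0.2717] shift now-axes [ 0.1018  0.0023 -0.0047] after-turn axes [ 0.1017  0.0028 -0.0049] turn [ 0.008  -0.0009 -0.0051] gap 0.005525609928472274
```

>>> drive_tool --moves '[[[0, 0.003, -0.005, 0.008, 0, -0.005], [0.015, 0, 0, 0, 0, 0], [0.02, 0, 0, 0, 0, 0], [0.02, 0, 0, 0, 0, 0], [0.02, 0, 0, 0, 0, 0], [0.015, 0, 0, 0, 0, 0], [0.008, 0, 0, 0, 0, 0], [0, 0, 0, 0, 0, 0], [0, 0, 0, 0, 0, 0]]]'

```text
clock: 43.45
eef_pos: [0.6877, 0.0375, 0.1677]
tool_rot: [2.141, 0.171, -2.136]
contact_force: [0.4, -0.9, 0.3]
finger_gap: 0.003
```

>>> drive_tool --moves '[[[0, 0, 0.01, 0, 0, 0], [0, 0, 0.01, 0, 0, 0], [0, 0, 0.01, 0, 0, 0], [0, 0, 0.01, 0, 0, 0], [0, 0, 0.01, 0, 0, 0], [0, 0, 0, 0, 0, 0]]]'

```text
clock: 44.05
eef_pos: [0.6346, 0.0289, 0.1711]
tool_rot: [2.146, 0.171, -2.13]
contact_force: [-0.2, -0.5, -0.4]
finger_gap: 0.003
```

```bash
cat > cs.py <<'E'
from go import *
s=bot.get_state();p=s["eef_pos"];c,n=np.cos(CY),np.sin(CY);d=p[:2]-CP
M=R.from_rotvec(s["tool_rot"]).as_matrix()
print("cas mm",np.round([1e3*(c*d[0]+n*d[1]),1e3*(-n*d[0]+c*d[1]),1e3*p[2]],1),"turn to cas-down",R.from_matrix(M.T@tgt(CY)).as_rotvec().round(3),"F",s["contact_force"].round(1),"gap",round(s["finger_gap"],3),s["clock"])
E
python3 cs.py
```

```text
cas mm [112.8  -5.3 171.1] turn to cas-down [-0.007 -0.007 -0.001] F [-0.2 -0.5 -0.4] gap 0.003 44.05
```

>>> drive_tool --moves '[[[0, 0, 0.01, 0, 0, 0], [0, 0, 0.01, 0, 0, 0], [0, 0, 0.01, 0, 0, 0], [0, 0, 0.01, 0, 0, 0], [0, 0, 0.01, 0, 0, 0], [0.001, 0, 0.01, 0, 0, 0], [0.002, 0, 0.01, 0, 0, 0], [0.003, 0, 0.009, 0, 0, 0], [0, 0, 0, 0, 0, 0]]]'

```text
clock: 44.95
eef_pos: [0.5493, 0.0152, 0.1637]
tool_rot: [2.146, 0.171, -2.13]
contact_force: [0.4, -0.4, 0.5]
finger_gap: 0.003
```

```bash
python3 cs.py; python3 - <<'E'
from h import *
s=snap("scene","s6");t=snap("top","t6");cv2.imwrite("pics/s6c.png",np.hstack([cv2.resize(s[90:270,250:430,::-1],(400,400)),cv2.resize(t[80:240,130:290,::-1],(400,400))]))
E
```

```text
cas mm [ 26.4  -4.6 163.7] turn to cas-down [-0.007 -0.008 -0.001] F [ 0.4 -0.4  0.5] gap 0.003 44.95
```

View pics/s6c.png

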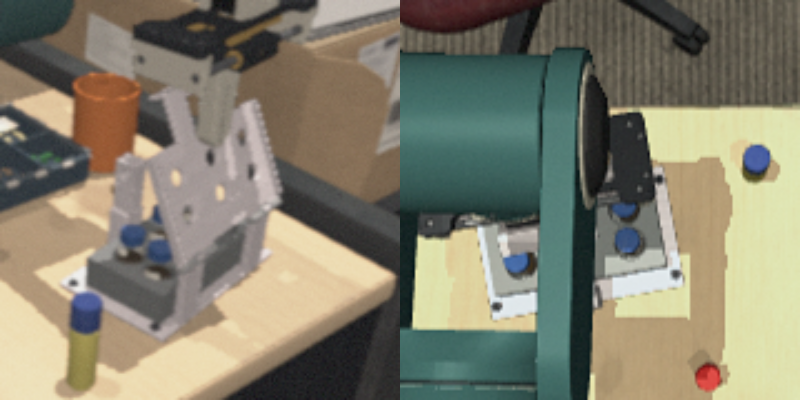

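>>> drive_tool --moves '[[[0.0065, 0, 0.0075, 0, 0, 0], [0.0065, 0, 0.0075, 0, 0, 0], [0.007, 0, 0.007, 0, 0, 0], [0.007, 0, 0.007, 0, 0, 0], [0.007, 0, 0.007, 0, 0, 0], [0.008, 0, 0.0045, 0, 0, 0], [0.008, 0, 0.0045, 0, 0, 0], [0.008, 0, 0.0045, 0, 0, 0], [0, 0, 0, 0, 0, 0]]]'

```text
clock: 45.95
eef_pos: [0.4974, 0.0069, 0.0994]
tool_rot: [2.145, 0.171, -2.131]
contact_force: [-0.1, 0.5, -0.2]
finger_gap: 0.006
```

```bash
python3 cs.py
```

```text
cas mm [-26.1  -4.2  99.4] turn to cas-down [-0.007 -0.007 -0.001] F [-0.1  0.5 -0.2] gap 0.006 45.95
```

>>> drive_tool --moves '[[[0.007, 0, 0.001, 0, 0, 0], [0.007, 0, 0.001, 0, 0, 0], [0.006, 0, 0, 0, 0, 0], [0.006, 0, 0, 0, 0, 0]]]'

```text
clock: 46.35
eef_pos: [0.4967, 0.0064, 0.0769]
tool_rot: [2.147, 0.17, -2.128]
contact_force: [-47.2, 0.9, 103.9]
finger_gap: 0.003
```

```bash
python3 cs.py
```

```text
cas mm [-26.9  -4.6  76.9] turn to cas-down [-0.007 -0.009 -0.002] F [-47.2   0.9 103.9] gap 0.003 46.35
```

>>> drive_tool --moves '[[[-0.004, 0, 0, 0, 0, 0], [-0.01, 0, 0, 0, 0, 0], [-0.03, 0, 0, 0, 0, 0], [-0.04, 0, 0, 0, 0, 0], [-0.04, 0, 0, 0, 0, 0], [0, 0, 0, 0, 0, 0]]]'

```text
clock: 46.95
eef_pos: [0.4958, 0.0066, 0.206]
tool_rot: [2.147, 0.171, -2.129]
contact_force: [0.3, 0.3, -0.4]
finger_gap: 0.004
```

>>> drive_tool --moves '[[[0, 0.02, 0.012, 0, 0, 0], [0, 0.035, 0.012, 0, 0, 0], [0, 0.04, 0.012, 0, 0, 0], [0, 0.035, 0.01, 0, 0, 0], [0, 0.03, 0.005, 0, 0, 0], [0, 0.02, 0, 0, 0, 0], [0, 0, 0, 0, 0, 0], [0, 0, 0, 0, 0, 0]]]' --grip 0.4

```text
clock: 47.75
eef_pos: [0.4734, -0.1853, 0.2027]
tool_rot: [2.146, 0.174, -2.128]
contact_force: [-0.3, 0.7, -1.0]
finger_gap: 0.4
```

```bash
python3 cs.py; python3 c.py w7 pin_grip pin_shaft loop_back lug_hole; python3 - <<'E'
from h import *
np.set_printoptions(precision=4,suppress=True)
for n in("scene","top"):
    snap(n,n+"7")
    for t in("pin_grip","pin_shaft","loop_back","lug_hole","door_press"):
        for r in bot.tip_of(t,n)[:2]: print(n,t,round(r["score"],2),np.array(r["uv"]),atz(n,r["uv"],{"l":.094,"d":.078}.get(t[0],.009)))
E
```

```text
cas mm [ -81.7 -189.8  202.7] turn to cas-down [-0.005 -0.008 -0.   ] F [-0.3  0.7 -1. ] gap 0.4 47.75
[ 0.4735 -0.1851  0.2027] [-1.5213 -1.408   1.6208]
cam [ 0.5377 -0.1744  0.3693]
pin_grip 0.94 [315.7 213.8] [ 0.4328 -0.2707  0.009 ]
pin_grip 0.6 [28.2 23. ] [0.5911 0.0721 0.009 ]
pin_shaft 0.93 [315.2 246.2] [ 0.3913 -0.2789  0.009 ]
lug_hole 0.75 [ 33.5 170.6] [0.4569 0.0097 0.094 ]
lug_hole 0.49 [315.7 242.2] [ 0.4299 -0.2539  0.094 ]
scene pin_grip 0.9 [200.  238.8] [ 0.4446 -0.2757  0.009 ]
scene pin_grip 0.61 [306.5 208.3] [ 0.4915 -0.022   0.009 ]
scene pin_shaft 0.69 [189.6 227.5] [ 0.399  -0.2746  0.009 ]
scene loop_back 0.38 [204.3 224.4] [ 0.5064 -0.2972  0.094 ]
scene lug_hole 0.84 [307.9 169. ] [ 0.4645 -0.0023  0.094 ]
scene door_press 0.95 [319.  179.1] [0.4928 0.0072 0.078 ]
scene door_press 0.38 [186.  229.4] [ 0.4814 -0.3223  0.078 ]
top lug_hole 0.69 [195.3 194.6] [0.4664 0.0177 0.094 ]
top door_press 0.56 [200.4 186.1] [0.4877 0.0077 0.078 ]
```

View pics/w7.png

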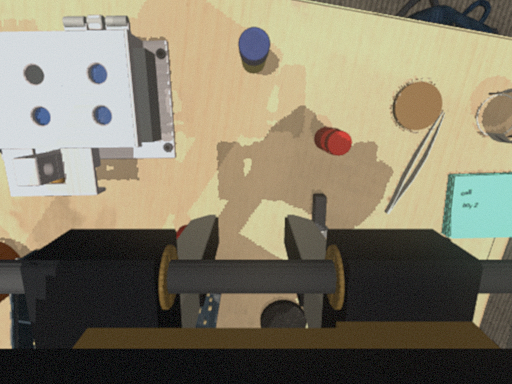

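>>> drive_tool --moves '[[[0.01, 0.03, -0.004, 0, 0, 0], [0.01, 0.03, -0.004, 0, 0, 0], [0.01, 0.03, -0.004, 0, 0, 0], [0, 0, 0, -0.15, 0, 0], [0, 0, 0, -0.15, 0, 0], [0, 0, 0, -0.15, 0, 0], [0, 0, 0, -0.15, 0, 0], [0, 0, 0, -0.15, 0, 0], [0, 0, 0, -0.15, 0, 0], [0, 0, 0, -0.15, 0, 0]]]'

```text
clock: 49.6
eef_pos: [0.5013, -0.2764, 0.1718]
tool_rot: [1.468, 1.019, -1.454]
contact_force: [-0.6, -0.5, 0.1]
finger_gap: 0.403
```

>>> drive_tool --moves '[[[0, 0, 0, -0.15, 0, 0], [0, 0, 0, -0.15, 0, 0], [0, 0, 0, -0.15, 0, 0], [0, 0, 0, -0.15, 0, 0], [0, 0, 0, -0.15, 0, 0], [0, 0, 0, -0.15, 0, 0], [0, 0, 0, -0.15, 0, 0], [0, 0, 0, -0.15, 0, 0], [0, 0, 0, -0.15, 0, 0], [0, 0, 0, -0.15, 0, 0]]]'

```text
clock: 50.6
eef_pos: [0.5012, -0.2768, 0.1712]
tool_rot: [0.332, 1.538, -0.327]
contact_force: [-0.7, 0.4, -0.4]
finger_gap: 0.4
```

>>> drive_tool --moves '[[[0, 0, 0, -0.15, 0, 0], [0, 0, 0, -0.15, 0, 0], [0, 0, 0, 0, 0, 0], [0, 0, 0, 0, 0, 0], [0, 0, 0, 0, 0, 0]]]'

```text
clock: 51.1
eef_pos: [0.5012, -0.2769, 0.171]
tool_rot: [0.101, 1.561, -0.097]
contact_force: [0.4, 0.3, 0.1]
finger_gap: 0.401
```

```bash
python3 go.py .5 -.275 .17 3.3; python3 c.py w8 pin_grip pin_shaft loop_back; python3 - <<'E'
from h import *
np.set_printoptions(precision=4,suppress=True)
for r in bot.outline_of("pin_grip","wrist")[:2]:
    m=r["pixels"];print(r["score"],r["bbox"],m.sum());cv2.imwrite("pics/m8.png",m.astype(np.uint8)*255)
E
```

```text
t 51.1 pos [ 0.5012 -0.2769  0.171 ] shift now-axes [ 0.001   0.0018 -0.0014] after-turn axes [ 0.001   0.0021 -0.0009] turn [-0.2841  0.0077 -0.0019] gap 0.4009798399874356
[ 0.5012 -0.277   0.171 ] [-1.5095  1.445   1.512 ]
cam [ 0.4353 -0.2685  0.3365]
pin_grip 0.57 [247.1 111.6] [ 0.4388 -0.2721  0.009 ]
pin_grip 0.51 [232.9  71.9] [ 0.3992 -0.2811  0.009 ]
pin_shaft 0.79 [236.9  70.8] [ 0.3987 -0.277   0.009 ]
loop_back 0.77 [268.3  71.7] [ 0.4117 -0.2521  0.094 ]
0.81 [223.6, 43.0, 273.3, 127.5] 1420
```

View pics/w8.png

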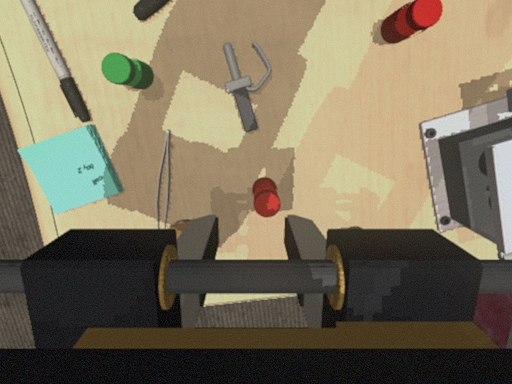

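```bash
python3 - <<'E'
from h import *
np.set_printoptions(precision=4,suppress=True)
im=cv2.imread("pics/w8.png");g=cv2.cvtColor(im,cv2.COLOR_BGR2GRAY)
m=np.zeros_like(g);roi=(slice(84,140),slice(225,265));m[roi]=(g[roi]<85)*255
k,_,st,ce=cv2.connectedComponentsWithStats(m);i=1+np.argmax(st[1:,4]);ys,xs=np.nonzero(_==i);print(st[i],ce[i])
P=np.array([atz("wrist",(x,y),.016)[:2] for x,y in zip(xs,ys)]);c=P.mean(0);u,s,v=np.linalg.svd(P-c,full_matrices=False);d=v[0]*np.sign(-v[0][0]);t=(P-c)@d;n=(P-c)@v[1]
print("grip c",c,"dir",d,np.degrees(np.arctan2(d[1],d[0])),"len",np.ptp(t),"wid",np.ptp(n))
a=atz("wrist",(229,44),.009);b=atz("wrist",(250.5,130),.012);print(a,b,np.linalg.norm(a[:2]-b[:2]),np.degrees(np.arctan2(*(a-b)[1::-1])))
E
python3 -c "
import cv2;im=cv2.imread('pics/w8.png')[35:140,200:300];cv2.imwrite('pics/w8c.png',cv2.resize(im,None,fx=6,fy=5.7,interpolation=2))"
```

```text
[233  87  17  14 105] [241.9238  92.2095]
grip c [ 0.4197 -0.2749] dir [-0.4798 -0.8774] -118.67457761860105 len 0.017733304641992957 wid 0.010104977025198258
[ 0.3734 -0.2816  0.009 ] [ 0.4574 -0.2711  0.012 ] 0.08459686028176276 -172.90805867821888
```

>>> drive_tool --moves '[[[0, 0, 0, -0.125, 0.004, 0], [0, 0, 0, -0.125, 0.004, 0], [0, 0, 0, 0, 0, 0], [0, 0, -0.02, 0, 0, 0], [0.01, 0, -0.03, 0, 0, 0], [0.02, 0, -0.014, 0, 0, 0], [0.02, 0, 0, 0, 0, 0], [0.01, 0, 0, 0, 0, 0], [0, 0, 0, 0, 0, 0], [0, 0, 0, 0, 0, 0]]]'

```text
clock: 52.35
eef_pos: [0.4363, -0.2854, 0.1105]
tool_rot: [-0.084, 1.567, 0.085]
contact_force: [-0.3, 0.0, 0.3]
finger_gap: 0.399
```

```bash
python3 go.py .437 -.273 .005 3.266; python3 c.py w9 pin_grip pin_shaft; python3 -c "
import cv2;im=cv2.imread('pics/w9.png')[60:300,130:390];cv2.imwrite('pics/w9c.png',cv2.resize(im,None,fx=2.4,fy=2.4))"
```

```text
t 52.35 pos [ 0.4363 -0.2854  0.1105] shift now-axes [0.1055 0.0122 0.0019] after-turn axes [0.1055 0.0122 0.0023] turn [-0.0169  0.0019 -0.0006] gap 0.39859950094587815
[ 0.4363 -0.2854  0.1105] [ 1.5532  1.463  -1.5527]
cam [ 0.3712 -0.2921  0.2764]
pin_grip 0.98 [262.  189.2] [ 0.4382 -0.2752  0.009 ]
pin_shaft 0.62 [263.9 141.3] [ 0.3962 -0.2783  0.009 ]
```

View pics/w9c.png

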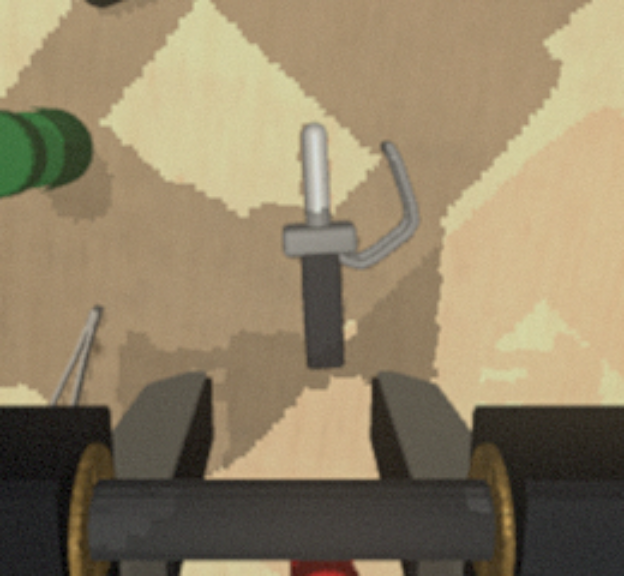

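```bash
python3 - <<'E'
from h import *
np.set_printoptions(precision=4,suppress=True)
pt=lambda x,y:(x/2.4+130,y/2.4+60)
n=atz("wrist",pt(313,126),.009);f=atz("wrist",pt(321,255),.018);e=atz("wrist",pt(325,366),.018);s=atz("wrist",pt(319.5,240),.018)
print(n,f,e,np.linalg.norm(f-e),np.linalg.norm((n-e)[:2]));print([np.degrees(np.arctan2(*(a-e)[1::-1])) for a in(n,f,s)]);print((f+e)/2)
E
```

```text
[ 0.373  -0.2842  0.009 ] [ 0.4163 -0.2767  0.018 ] [ 0.4567 -0.2705  0.018 ] 0.04088042596040376 0.08477272837343704
[np.float64(-170.69143809617162), np.float64(-171.27713289851476), np.float64(-170.86335322393083)]
[ 0.4365 -0.2736  0.018 ]
```

>>> drive_tool --moves '[[[0, 0.0115, 0.002, -0.05, 0, 0], [0, 0, 0, 0, 0, 0], [0.015, 0, 0, 0, 0, 0], [0.02, 0, 0, 0, 0, 0], [0.02, 0, 0, 0, 0, 0], [0.012, 0, 0, 0, 0, 0], [0.006, 0, 0, 0, 0, 0], [0, 0, 0, 0, 0, 0], [0, 0, 0, 0, 0, 0]]]'

```text
clock: 53.4
eef_pos: [0.4386, -0.2755, 0.0345]
tool_rot: [-0.122, 1.563, 0.119]
contact_force: [0.4, 0.0, 0.0]
finger_gap: 0.396
```

```bash
python3 go.py .4365 -.2736 .005 3.3
```

```text
t 53.4 pos [ 0.4386 -0.2755  0.0345] shift now-axes [ 0.0295  0.0023 -0.0019] after-turn axes [ 0.0295  0.0023 -0.0018] turn [-0.0052  0.0042  0.0024] gap 0.3964074572023201
```

>>> drive_tool --moves '[[[0.006, 0.002, -0.002, -0.005, 0.004, 0.002], [0.007, 0, 0, 0, 0, 0], [0.007, 0, 0, 0, 0, 0], [0.004, 0, 0, 0, 0, 0], [0.002, 0, 0, 0, 0, 0], [0, 0, 0, 0, 0, 0], [0, 0, 0, 0, 0, 0]]]'

```text
clock: 54.1
eef_pos: [0.4369, -0.2743, 0.0079]
tool_rot: [-0.126, 1.565, 0.123]
contact_force: [0.8, 0.2, 1.0]
finger_gap: 0.399
```

```bash
python3 go.py .4365 -.2736 .005 3.3
```

```text
t 54.1 pos [ 0.4369 -0.2743  0.0079] shift now-axes [ 0.0029  0.0008 -0.0003] after-turn axes [ 0.0029  0.0008 -0.0003] turn [0.     0.0017 0.0019] gap 0.3987305464110168
```

>>> drive_tool --moves '[[[0.003, 0, 0, 0, 0, 0], [0, 0, 0, 0, 0, 0]]]'

```text
clock: 54.3
eef_pos: [0.4371, -0.2744, 0.005]
tool_rot: [-0.126, 1.565, 0.123]
contact_force: [0.9, 1.0, -0.1]
finger_gap: 0.401
```

>>> drive_tool --moves '[[[0, 0, 0, 0, 0, 0], [0, 0, 0, 0, 0, 0], [0, 0, 0, 0, 0, 0], [0, 0, 0, 0, 0, 0], [0, 0, 0, 0, 0, 0], [0, 0, 0, 0, 0, 0], [0, 0, 0, 0, 0, 0], [0, 0, 0, 0, 0, 0]]]' --grip 0

```text
clock: 55.1
eef_pos: [0.4373, -0.2745, 0.0053]
tool_rot: [-0.126, 1.565, 0.122]
contact_force: [0.1, 0.1, -0.8]
finger_gap: 0.149
```

>>> drive_tool --moves '[[[-0.015, 0, 0, 0, 0, 0], [-0.03, 0, 0, 0, 0, 0], [-0.04, 0, 0, 0, 0, 0], [-0.04, 0, 0, 0, 0, 0], [-0.02, 0, 0, 0, 0, 0], [0, 0, 0, 0, 0, 0], [0, 0, 0, 0, 0, 0]]]'

```text
clock: 55.8
eef_pos: [0.4359, -0.2735, 0.1607]
tool_rot: [-0.127, 1.564, 0.122]
contact_force: [0.5, 0.3, -1.8]
finger_gap: 0.147
```

```bash
python3 go.py .4365 -.2736 .15 1.7376; python3 - <<'E'
import sys
from go import *
for y in(-.13,-.09,-.042): print(y,cas((-.064,y,.094)))
E
python3 c.py w10 pin_grip pin_shaft
```

```text
t 55.8 pos [ 0.4359 -0.2735  0.1607] shift now-axes [ 0.0107 -0.0001  0.0006] after-turn axes [0.0107 0.0006 0.0002] turn [1.5624 0.0046 0.0003] gap 0.14674774006561345
-0.13 [ 0.481  -0.1234  0.094 ]
-0.09 [ 0.4743 -0.084   0.094 ]
-0.042 [ 0.4664 -0.0366  0.094 ]
[ 0.4359 -0.2735  0.1605] [ 1.5514  1.4123 -1.5541]
cam [ 0.371  -0.2829  0.3265]
pin_grip 0.74 [251.5 233.4] [ 0.5008 -0.263   0.009 ]
pin_shaft 0.59 [251.3 160.3] [ 0.4215 -0.2758  0.009 ]
```

>>> drive_tool --moves '[[[0, 0, 0, 0.142, 0, 0], [0, 0, 0, 0.142, 0, 0], [0, 0, 0, 0.142, 0, 0], [0, 0, 0, 0.142, 0, 0], [0, 0, 0, 0.142, 0, 0], [0, 0, 0, 0.142, 0, 0], [0, 0, 0, 0.142, 0, 0], [0, 0, 0, 0.142, 0, 0], [0, 0, 0, 0.142, 0, 0], [0, 0, 0, 0.142, 0, 0]]]'

```text
clock: 56.95
eef_pos: [0.4313, -0.2704, 0.1445]
tool_rot: [1.021, 1.34, -1.024]
contact_force: [-0.1, 0.5, -1.6]
finger_gap: 0.148
```

>>> drive_tool --moves '[[[0, 0, 0, 0.14, 0, 0], [0, 0, 0, 0, 0, 0], [0, 0.012, -0.025, 0, 0, 0], [0, 0.018, -0.035, 0, 0, 0], [0, 0.018, -0.035, 0, 0, 0], [0, 0.014, -0.028, 0, 0, 0], [0, 0.008, -0.015, 0, 0, 0], [0, 0, 0, 0, 0, 0], [0, 0, 0, 0, 0, 0]]]'

```text
clock: 57.85
eef_pos: [0.4835, -0.1193, 0.1362]
tool_rot: [1.108, 1.305, -1.119]
contact_force: [0.5, 0.7, -0.2]
finger_gap: 0.148
```

```bash
python3 go.py .481 -.1234 .0903 1.7376; python3 cs.py; python3 c.py w11 lug_hole pin_shaft;  python3 - <<'E'
from h import *
from go import *
im=cv2.imread("pics/w11.png")
for y in(-.01,.01):
    for z in(.094,.108):
        P=[proj("wrist",cas((x,y,z))) for x in(-.076,-.052)];cv2.line(im,*[tuple(np.round(p).astype(int)) for p in P],(0,0,255),1)
print(proj("wrist",cas((-.064,-.01,.108))),proj("wrist",cas((-.064,.01,.108))),proj("wrist",cas((-.076,0,.108))),proj("wrist",cas((-.052,0,.108))))
cv2.imwrite("pics/w11c.png",cv2.resize(im[0:300,100:400],(800,600),interpolation=2))
E
```

```text
t 57.85 pos [ 0.4835 -0.1193  0.1362] shift now-axes [ 0.0459 -0.0018  0.0047] after-turn axes [ 0.0459 -0.0032  0.0037] turn [-0.0307 -0.0214  0.0265] gap 0.14839811091498184
cas mm [ -60.8 -126.3  136.2] turn to cas-down [1.54  0.004 0.037] F [ 0.5  0.7 -0.2] gap 0.148 57.85
[ 0.4834 -0.1195  0.1362] [-1.6005  0.1349  1.592 ]
cam [ 0.4802 -0.0564  0.3035]
lug_hole 0.74 [239.3  10.1] [0.4589 0.0049 0.094 ]
lug_hole 0.56 [318.1  39.5] [ 0.5094 -0.0053  0.094 ]
pin_shaft 0.57 [251.  160.9] [ 0.4778 -0.0978  0.009 ]
[238.7533  20.3251] [237.1754 -18.6192] [216.9312   2.1239] [259.1121   0.0567]
```

View pics/w11c.png

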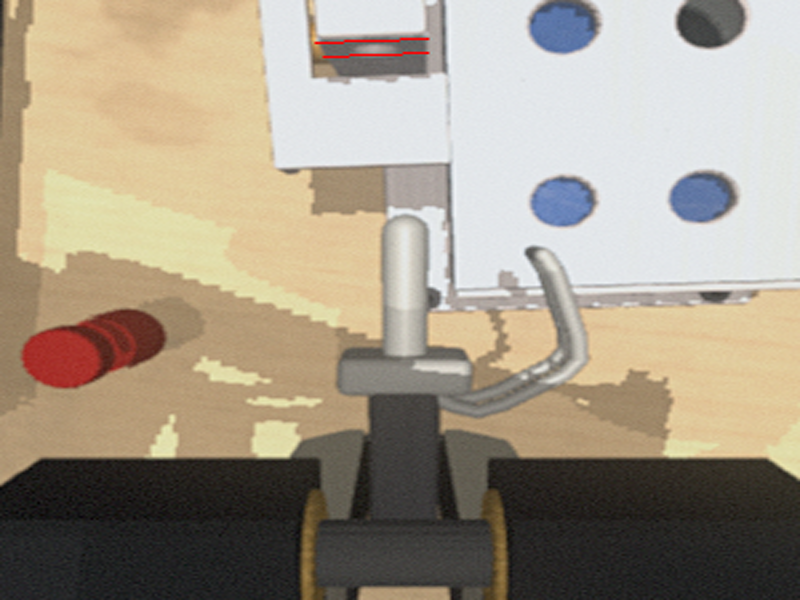

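>>> drive_tool --moves '[[[0, -0.002, 0.004, -0.031, -0.021, 0.026], [0, 0, 0, 0, 0, 0], [0.01, 0, 0, 0, 0, 0], [0.012, 0, 0, 0, 0, 0], [0.01, 0, 0, 0, 0, 0], [0.006, 0, 0, 0, 0, 0], [0, 0, 0, 0, 0, 0], [0, 0, 0, 0, 0, 0]]]'

```text
clock: 58.8
eef_pos: [0.4807, -0.1267, 0.0935]
tool_rot: [1.09, 1.284, -1.092]
contact_force: [-0.4, -0.6, -1.0]
finger_gap: 0.152
```

```bash
python3 go.py .481 -.1234 .0903 1.7376; python3 cs.py
```

```text
t 58.8 pos [ 0.4807 -0.1267  0.0935] shift now-axes [ 0.0032  0.0008 -0.0032] after-turn axes [ 0.0032  0.0008 -0.0032] turn [-0.0069 -0.0021  0.0034] gap 0.15157868454096562
cas mm [ -64.8 -133.2   93.5] turn to cas-down [1.564 0.001 0.004] F [-0.4 -0.6 -1. ] gap 0.152 58.8
```

>>> drive_tool --moves '[[[0.0032, 0.001, 0, -0.007, -0.002, 0.003], [0, 0, 0, 0, 0, 0], [0, 0, -0.01, 0, 0, 0], [0, 0, -0.012, 0, 0, 0], [0, 0, -0.012, 0, 0, 0], [0, 0, -0.008, 0, 0, 0], [0, 0, -0.004, 0, 0, 0], [0, 0, 0, 0, 0, 0], [0, 0, 0, 0, 0, 0]]]'

```text
clock: 59.7
eef_pos: [0.4739, -0.0761, 0.0915]
tool_rot: [1.084, 1.282, -1.082]
contact_force: [0.2, 0.6, -0.2]
finger_gap: 0.146
```

```bash
python3 go.py .4664 -.0366 .0903 1.7376; python3 cs.py; python3 c.py w12; python3 - <<'E'
from h import *
from go import *
im=cv2.imread("pics/w12.png")
for y in(-.01,.01):
    P=[proj("wrist",cas((x,y,.108))) for x in(-.076,-.052)];cv2.line(im,*[tuple(np.round(p).astype(int)) for p in P],(0,0,255),1)
    print(P)
print(proj("wrist",cas((-.064,-.01,.094))))
cv2.imwrite("pics/w12c.png",cv2.resize(im[40:250,150:360],(800,600),interpolation=2))
E
```

```text
t 59.7 pos [ 0.4739 -0.0761  0.0915] shift now-axes [ 0.0012 -0.0007 -0.0402] after-turn axes [ 0.0012 -0.0008 -0.0402] turn [ 0.0023  0.0009 -0.0021] gap 0.14573745331095928
cas mm [-63.1 -82.2  91.5] turn to cas-down [ 1.573 -0.001 -0.002] F [ 0.2  0.6 -0.2] gap 0.146 59.7
[ 0.4739 -0.0762  0.0915] [-1.5685  0.169   1.5699]
cam [ 0.4631 -0.0106  0.2575]
[array([221.8173,  96.4885]), array([273.9831,  96.5215])]
[array([220.8285,  49.6915]), array([274.7989,  49.7438])]
[248.1183  97.6455]
```

View pics/w12c.png

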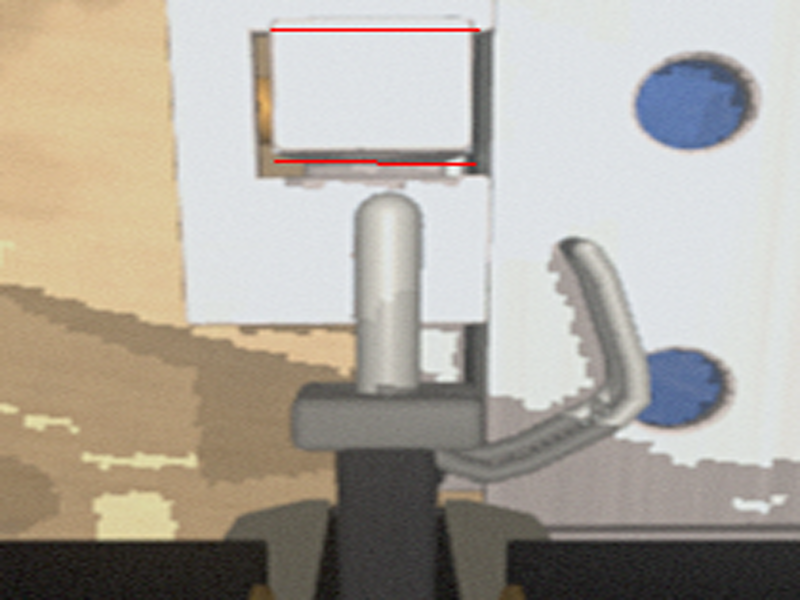

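>>> drive_tool --moves '[[[0.0012, -0.0021, 0, 0.002, 0, -0.002], [0, 0, 0, 0, 0, 0], [0, 0, 0, 0, 0, 0]]]'

```text
clock: 60.05
eef_pos: [0.4717, -0.0773, 0.0901]
tool_rot: [1.085, 1.283, -1.087]
contact_force: [0.4, -1.1, -1.4]
finger_gap: 0.148
```

>>> drive_tool --moves '[[[0, 0, -0.004, 0, 0, 0], [0, 0, -0.004, 0, 0, 0], [0, 0, -0.003, 0, 0, 0], [0, 0, 0, 0, 0, 0]]]'

```text
clock: 60.45
eef_pos: [0.4697, -0.0657, 0.09]
tool_rot: [1.086, 1.283, -1.087]
contact_force: [1.0, 0.0, -1.2]
finger_gap: 0.15
```

```bash
python3 cs.py
```

```text
cas mm [-65.6 -71.2  90. ] turn to cas-down [ 1.569  0.001 -0.   ] F [ 1.   0.  -1.2] gap 0.15 60.45
```

>>> drive_tool --moves '[[[0, 0, -0.005, 0, 0, 0], [0, 0, -0.005, 0, 0, 0], [0, 0, -0.005, 0, 0, 0], [0, 0, 0, 0, 0, 0]]]'

```text
clock: 60.85
eef_pos: [0.467, -0.0494, 0.09]
tool_rot: [1.086, 1.283, -1.087]
contact_force: [-0.1, 0.0, -1.2]
finger_gap: 0.153
```

```bash
python3 cs.py
```

```text
cas mm [-65.5 -54.7  90. ] turn to cas-down [ 1.569  0.001 -0.   ] F [-0.1  0.  -1.2] gap 0.153 60.85
```

>>> drive_tool --moves '[[[0, 0, -0.004, 0, 0, 0], [0, 0, -0.004, 0, 0, 0], [0, 0, -0.002, 0, 0, 0], [0, 0, 0, 0, 0, 0]]]'

```text
clock: 61.25
eef_pos: [0.4652, -0.0385, 0.09]
tool_rot: [1.085, 1.283, -1.087]
contact_force: [0.1, -0.3, -0.5]
finger_gap: 0.145
```

>>> drive_tool --moves '[[[0, 0, -0.001, 0, 0, 0], [0, 0, -0.001, 0, 0, 0]]]'

```text
clock: 61.45
eef_pos: [0.4649, -0.0365, 0.09]
tool_rot: [1.086, 1.283, -1.087]
contact_force: [-1.3, 0.7, -1.6]
finger_gap: 0.149
```

```bash
python3 cs.py
```

```text
cas mm [-65.5 -41.6  90. ] turn to cas-down [ 1.57   0.001 -0.   ] F [-1.3  0.7 -1.6] gap 0.149 61.45
```

>>> drive_tool --moves '[[[0, 0, -0.001, 0, 0, 0], [0, 0, -0.0005, 0, 0, 0]]]'

```text
clock: 61.65
eef_pos: [0.4648, -0.0354, 0.0901]
tool_rot: [1.085, 1.281, -1.087]
contact_force: [1.4, -7.3, -1.2]
finger_gap: 0.15
```

>>> drive_tool --moves '[[[0, 0, -0.001, 0, 0, 0], [0, 0, -0.0005, 0, 0, 0]]]'

```text
clock: 61.85
eef_pos: [0.4648, -0.0354, 0.0903]
tool_rot: [1.083, 1.278, -1.089]
contact_force: [0.7, -4.2, -1.4]
finger_gap: 0.148
```

>>> drive_tool --moves '[[[0, 0, -0.001, 0, 0, 0], [0, 0, 0, 0, 0, 0]]]'

```text
clock: 62.05
eef_pos: [0.4648, -0.0356, 0.0903]
tool_rot: [1.082, 1.276, -1.091]
contact_force: [-0.0, -0.3, -0.7]
finger_gap: 0.147
```

```bash
python3 cs.py; python3 c.py w13 pin_shaft lug_hole; python3 - <<'E'
from h import *
im=cv2.imread("pics/w13.png");cv2.imwrite("pics/w13c.png",cv2.resize(im[40:260,150:370],(700,600),interpolation=2))
E
```

```text
cas mm [-65.4 -40.7  90.3] turn to cas-down [ 1.569  0.006 -0.007] F [-0.  -0.3 -0.7] gap 0.147 62.05
[ 0.4648 -0.0355  0.0903] [-1.5693  0.1646  1.5627]
cam [0.4544 0.0312 0.2558]
lug_hole 0.97 [248.7 158.4] [0.4574 0.0054 0.094 ]
```

>>> drive_tool --moves '[[[0, 0, 0, 0, 0, 0], [0, 0, 0, 0, 0, 0], [0, 0, 0, 0, 0, 0], [0, 0, 0, 0, 0, 0]]]' --grip 0.32

```text
clock: 62.6
eef_pos: [0.4649, -0.035, 0.0905]
tool_rot: [1.083, 1.277, -1.089]
contact_force: [0.0, -0.2, 0.6]
finger_gap: 0.32
```

>>> drive_tool --moves '[[[-0.01, 0, 0, 0, 0, 0], [-0.02, 0, 0, 0, 0, 0], [-0.03, 0, 0, 0, 0, 0], [-0.02, 0, 0, 0, 0, 0], [0, 0, 0, 0, 0, 0]]]'

```text
clock: 63.1
eef_pos: [0.4644, -0.0342, 0.1757]
tool_rot: [1.083, 1.277, -1.089]
contact_force: [-0.1, 0.2, -0.6]
finger_gap: 0.32
```

>>> drive_tool --moves '[[[0, 0.015, -0.01, 0, 0, 0], [0, 0.03, -0.018, 0, 0, 0], [0, 0.025, -0.015, 0, 0, 0], [0, 0.01, -0.006, 0, 0, 0], [0, 0, 0, 0, 0, 0], [0, 0, 0, 0, 0, 0], [0, 0, 0, 0, 0, 0]]]' --grip 0

```text
clock: 63.8
eef_pos: [0.5377, 0.0313, 0.1714]
tool_rot: [1.082, 1.28, -1.092]
contact_force: [0.3, -0.4, 0.3]
finger_gap: 0.007
```

```bash
python3 cs.py; python3 - <<'E'
from h import *
from go import *
a=cv2.resize(snap("wrist","w14")[60:300,60:360,::-1],(450,360));b=snap("scene","s14");b=cv2.resize(b[140:220,270:350,::-1],(350,360),interpolation=2)
cv2.imwrite("pics/w14c.png",np.hstack([a,b]))
np.set_printoptions(precision=1,suppress=True)
for l,p in dict(hole=(-.0645,.001,.094),corner=(-.0655+.0356,-.0097,.095),end=(-.0655+.026,.013,.095)).items(): print(l,proj("wrist",cas(p)),proj("scene",cas(p)))
E
```

```text
cas mm [ 17.6  13.1 171.4] turn to cas-down [ 1.568  0.007 -0.002] F [ 0.3 -0.4  0.3] gap 0.007 63.8
hole [150.2 208.2] [308.8 167. ]
corner [192.9 220.8] [318.3 173.7]
end [179.6 194.3] [320.8 168.6]
```

View pics/w14c.png

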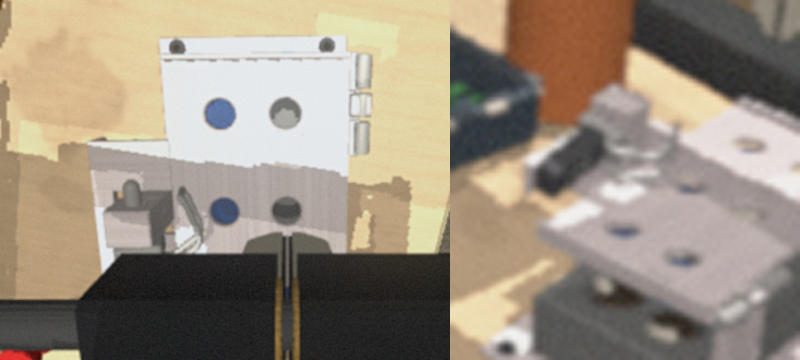

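>>> drive_tool --moves '[[[0, 0, 0.004, 0, 0.007, 0], [0, 0, 0, 0, 0, 0], [0.015, 0, 0, 0, 0, 0], [0.02, 0, 0, 0, 0, 0], [0.02, 0, 0, 0, 0, 0], [0.012, 0, 0, 0, 0, 0], [0.006, 0, 0, 0, 0, 0], [0, 0, 0, 0, 0, 0], [0, 0, 0, 0, 0, 0]]]'

```text
clock: 64.8
eef_pos: [0.5371, 0.0251, 0.0939]
tool_rot: [1.09, 1.283, -1.09]
contact_force: [-1.2, 0.6, -0.6]
finger_gap: 0.01
```

```bash
python3 cs.py
```

```text
cas mm [16.1  7.1 93.9] turn to cas-down [ 1.565 -0.     0.002] F [-1.2  0.6 -0.6] gap 0.01 64.8
```

>>> drive_tool --moves '[[[0.004, 0, 0, 0, 0, 0], [0.003, 0, -0.001, 0, 0, 0], [0, -0.006, 0, 0, 0, 0], [0, -0.006, 0, 0, 0, 0], [0, -0.005, 0, 0, 0, 0], [0, 0, 0, 0, 0, 0]]]'

```text
clock: 65.4
eef_pos: [0.5195, 0.0233, 0.0885]
tool_rot: [1.091, 1.281, -1.088]
contact_force: [0.2, 0.1, 0.1]
finger_gap: 0.006
```

>>> drive_tool --moves '[[[0, -0.003, 0, 0, 0, 0], [0, -0.003, 0, 0, 0, 0], [0, 0, 0, 0, 0, 0]]]'

```text
clock: 65.7
eef_pos: [0.5131, 0.0222, 0.0889]
tool_rot: [1.091, 1.28, -1.087]
contact_force: [-0.3, -0.1, 0.3]
finger_gap: 0.004
```

>>> drive_tool --moves '[[[0, -0.003, 0, 0, 0, 0], [0, -0.003, 0, 0, 0, 0]]]'

```text
clock: 65.9
eef_pos: [0.507, 0.0212, 0.0888]
tool_rot: [1.091, 1.28, -1.087]
contact_force: [-0.6, 0.7, 0.2]
finger_gap: 0.005
```

```bash
python3 cs.py
```

```text
cas mm [-14.3   8.3  88.8] turn to cas-down [ 1.565 -0.003 -0.002] F [-0.6  0.7  0.2] gap 0.005 65.9
```

>>> drive_tool --moves '[[[0.0015, -0.002, 0, 0, 0, 0], [0, -0.002, 0, 0, 0, 0]]]'

```text
clock: 66.1
eef_pos: [0.5027, 0.0205, 0.0872]
tool_rot: [1.092, 1.28, -1.087]
contact_force: [1.7, 0.5, -0.2]
finger_gap: 0.006
```

>>> drive_tool --moves '[[[0, -0.002, 0, 0, 0, 0], [0, -0.002, 0, 0, 0, 0]]]'

```text
clock: 66.3
eef_pos: [0.4998, 0.0205, 0.088]
tool_rot: [1.094, 1.278, -1.083]
contact_force: [10.1, 7.2, 1.9]
finger_gap: 0.008
```

```bash
python3 cs.py; cat > lp.py <<'E'
from h import *
from go import *
np.set_printoptions(precision=1,suppress=True)
n="scene";im=snap(n);
for t in("loop_back","pin_shaft","pin_grip"):
    print(t,[(round(r["score"],2),np.array(r["uv"])) for r in bot.tip_of(t,n)[:2]])
print("shut loop_back would be",proj(n,cas((-.0455,.010,.095))))
E
python3 lp.py
```

```text
cas mm [-21.5   8.8  88. ] turn to cas-down [ 1.565 -0.007 -0.004] F [10.1  7.2  1.9] gap 0.008 66.3
loop_back [(0.62, array([319.1, 177.8])), (0.31, array([292.8, 174. ]))]
pin_shaft [(0.84, array([308.2, 168. ])), (0.66, array([317.5, 175.1]))]
pin_grip [(0.86, array([294.1, 175.4]))]
shut loop_back would be [317.9 168.2]
```

>>> drive_tool --moves '[[[0, -0.0012, -0.0012, 0, 0, 0], [0, -0.0012, -0.001, 0, 0, 0]]]'

```text
clock: 66.7
eef_pos: [0.4984, 0.023, 0.0892]
tool_rot: [1.097, 1.276, -1.08]
contact_force: [4.7, 2.8, 0.6]
finger_gap: 0.003
```

```bash
python3 cs.py; python3 lp.py
```

```text
cas mm [-22.5  11.5  89.2] turn to cas-down [ 1.566 -0.011 -0.007] F [4.7 2.8 0.6] gap 0.003 66.7
loop_back [(0.56, array([317. , 178.9]))]
pin_shaft [(0.51, array([309.2, 166.9]))]
pin_grip [(0.55, array([296.6, 173.2]))]
shut loop_back would be [317.9 168.2]
```

>>> drive_tool --moves '[[[0.001, -0.002, -0.001, 0, 0, 0], [0.0005, -0.002, -0.001, 0, 0, 0]]]'

```text
clock: 67.1
eef_pos: [0.4956, 0.0253, 0.0889]
tool_rot: [1.1, 1.274, -1.076]
contact_force: [5.5, 6.2, 2.4]
finger_gap: 0.005
```

>>> drive_tool --moves '[[[0, -0.002, -0.0005, 0, 0, 0], [0, -0.002, -0.0005, 0, 0, 0]]]'

```text
clock: 67.3
eef_pos: [0.4929, 0.027, 0.0901]
tool_rot: [1.104, 1.272, -1.07]
contact_force: [5.4, 6.5, 1.4]
finger_gap: 0.004
```

```bash
python3 cs.py; python3 lp.py
```

```text
cas mm [-27.2  16.4  90.1] turn to cas-down [ 1.566 -0.022 -0.012] F [5.4 6.5 1.4] gap 0.004 67.3
loop_back [(0.6, array([319.3, 176.1])), (0.36, array([335. , 201.3]))]
pin_shaft [(0.85, array([308.5, 167.2]))]
pin_grip [(0.45, array([305.9, 207.1]))]
shut loop_back would be [317.9 168.2]
```

>>> drive_tool --moves '[[[0, 0.003, 0.001, 0, 0, 0], [0, 0.005, 0.002, 0, -0.011, -0.006], [0, 0.005, 0.002, 0, -0.011, -0.006], [-0.015, 0.01, 0, 0, 0, 0], [-0.03, 0.01, 0, 0, 0, 0], [-0.03, 0, 0, 0, 0, 0], [0, 0, 0, 0, 0, 0], [0, 0, 0, 0, 0, 0]]]'

```text
clock: 68.3
eef_pos: [0.5275, 0.028, 0.1661]
tool_rot: [1.076, 1.264, -1.096]
contact_force: [0.4, -0.0, -0.9]
finger_gap: 0.005
```

```bash
python3 cs.py; cat > asc.py <<'E'
from h import *
from go import *
k=K("wrist");im=snap("wrist","wa")
o=bot.outline_of("loop","wrist")[:1];m=o[0]["pixels"] if o else np.zeros(im.shape[:2],bool);print([ (r["score"],r["bbox"]) for r in o])
g=cv2.cvtColor(im,cv2.COLOR_RGB2GRAY)
xs=np.arange(-80,-22,1.5);ys=np.arange(32,-36,-2.)
U=np.array([[proj("wrist",cas((x/1e3,y/1e3,.095)),k) for x in xs] for y in ys]).astype(np.float32)
G=cv2.remap(g,U[...,0],U[...,1],1);M=cv2.remap(m.astype(np.uint8)*255,U[...,0],U[...,1],1)
for y,r,q in zip(ys,G,M): print(f"{y:4.0f} "+"".join("%d"%(v*10//256) for v in r)+"  "+"".join("#" if v>127 else "." for v in q))
E
python3 asc.py
```

```text
cas mm [  7.1  11.6 166.1] turn to cas-down [ 1.566  0.015 -0.018] F [ 0.4 -0.  -0.9] gap 0.005 68.3
[(0.71, [169.1, 176.3, 197.9, 227.0])]asc.py:9: RuntimeWarning: overflow encountered in scalar multiply
  for y,r,q in zip(ys,G,M): print(f"{y:4.0f} "+"".join("%d"%(v*10//256) for v in r)+"  "+"".join("#" if v>127 else "." for v in q))
Traceback (most recent call last):
  File "asc.py", line 9, in <module>
    for y,r,q in zip(ys,G,M): print(f"{y:4.0f} "+"".join("%d"%(v*10//256) for v in r)+"  "+"".join("#" if v>127 else "." for v in q))
                                                 ~~~~~~~^^^^^^^^^^^^^^^^^^^^^^^^^^^^^
  File "asc.py", line 9, in <genexpr>
    for y,r,q in zip(ys,G,M): print(f"{y:4.0f} "+"".join("%d"%(v*10//256) for v in r)+"  "+"".join("#" if v>127 else "." for v in q))
                                                               ~~~~^^~~~
OverflowError: Python integer 256 out of bounds for uint8
```

```bash
sed -i 's/(v\*10\/\/256)/(int(v)*10\/\/256)/' asc.py; python3 asc.py
```

```text
[]
  32 666666666666666666666666566666666666666  .......................................
  30 777777666666666666666666566666666666666  .......................................
  28 777777666666666655666666666666666666666  .......................................
  26 777776666666666543345666566666666666666  .......................................
  24 777776665444466643344466566666666666666  .......................................
  22 777776654444356655444445566666666666666  .......................................
  20 777667644554445554444444466666666666666  .......................................
  18 777458854554334434344444445666666666666  .......................................
  16 777557644444334444444444444456666666666  .......................................
  14 777533334554434443333334444445666666665  .......................................
  12 776434334554434344333333444444566666653  .......................................
  10 753334333444333343333333454443466666642  .......................................
   8 555444444444445543333333466544576666642  ...................
[... 1126 characters left out ...]
............
 -20 111111111111111111111111111111111111111  .......................................
 -22 111111111111111111111111111111111111111  .......................................
 -24 111111111111111111111111111111111111111  .......................................
 -26 111111111111111111111111111111111111111  .......................................
 -28 111111110111111111111111111111111111111  .......................................
 -30 101111111111111111111111111111111111111  .......................................
 -32 111111111111111111111111111111111111110  .......................................
 -34 101111111011111111111011110011111111111  .......................................
```

```bash
python3 - <<'E'
from h import *
from go import *
np.set_printoptions(precision=1,suppress=True)
c,s=np.cos(CY),np.sin(CY)
def tc(n,uv,z=.095,k=None):
    p=atz(n,uv,z,k);d=p[:2]-CP;return np.array([c*d[0]+s*d[1],-s*d[0]+c*d[1]])*1e3
for n in("wrist","scene"):
    k=K(n);snap(n,"z"+n)
    for t in("loop","loop_back","pin_grip"):
        for r in bot.outline_of(t,n)[:1]:
            m=r["pixels"];print(n,t,round(r["score"],2),r["bbox"],m.sum())
            if t!="pin_grip" or n=="wrist":
                for y in range(m.shape[0]):
                    x=np.nonzero(m[y])[0]
                    if len(x) and y%4==0: print(y,x[0],x[-1],tc(n,(x[0],y),k=k),tc(n,(x[-1],y),k=k))
        for r in bot.tip_of(t,n)[:1] if t!="loop" else []: print("tip",n,t,round(r["score"],2),tc(n,r["uv"],k=k))
E
```

```text
wrist loop 0.81 [168.8, 176.2, 199.9, 230.1] 542
176 169 175 [-56.   27.5] [-51.3  27.4]
180 169 180 [-56.2  24.3] [-47.7  24.2]
184 171 184 [-54.9  21.1] [-44.8  21. ]
188 177 190 [-50.5  17.8] [-40.3  17.8]
192 183 194 [-46.   14.6] [-37.4  14.5]
196 188 197 [-42.3  11.3] [-35.2  11.2]
200 193 198 [-38.5   7.9] [-34.6   7.9]
204 193 199 [-38.7   4.6] [-34.    4.6]
208 191 199 [-40.5   1.3] [-34.1   1.3]
212 189 197 [-42.2  -2. ] [-35.9  -2.1]
216 186 196 [-44.8  -5.4] [-36.9  -5.5]
220 182 194 [-48.3  -8.8] [-38.6  -8.9]
224 183 192 [-47.7 -12.2] [-40.4 -12.3]
wrist loop_back 0.7 [169.7, 175.5, 201.5, 229.3] 547
176 169 175 [-56.   27.5] [-51.3  27.4]
180 169 180 [-56.2  24.3] [-47.7  24.2]
184 171 185 [-54.9  21.1] [-44.  21.]
188 178 190 [-49.7  17.8] [-40.3  17.8]
192 183 194 [-46.   14.6] [-37.4  14.5]
196 188 197 [-42.3  11.3] [-35.2  11.2]
200 193 198 [-38.5   7.9] [-34.6   7.9]
204 193 200 [-38.7   4.6] [-33.2   4.6]
208 191 200 [-40.5   1.3] [-33.3   1.3]
212 189 198 [-42.2  -2. ] [-35.1  -2.1]
216 186 196 [-44.8  -5.4] [-36.9  -5.5]
220 183 194 [-47.5  -8.8] [-38.6  -8.9]

[... 297 characters left out ...]
194 [-68.7  14.7] [-37.4  14.5]
196 188 197 [-42.3  11.3] [-35.2  11.2]
200 193 198 [-38.5   7.9] [-34.6   7.9]
204 193 200 [-38.7   4.6] [-33.2   4.6]
208 191 200 [-40.5   1.3] [-33.3   1.3]
212 189 198 [-42.2  -2. ] [-35.1  -2.1]
216 187 196 [-44.   -5.4] [-36.9  -5.5]
220 177 194 [-52.3  -8.8] [-38.6  -8.9]
224 174 192 [-54.9 -12.2] [-40.4 -12.3]
tip wrist pin_grip 0.33 [-12.8  16.7]
scene loop_back 0.18 [304.9, 192.3, 313.5, 206.6] 69
192 310 310 [  2.9 -82.7] [  2.9 -82.7]
204 304 313 [  21.2 -126.1] [  33.7 -113.4]
208 305 312 [  31.  -135.5] [  40.7 -125.9]
tip scene loop_back 0.39 [-28.4  -6.8]
scene pin_grip 0.57 [291.8, 165.3, 324.3, 184.7] 198
tip scene pin_grip 0.61 [-54.1 -50.1]
```

>>> drive_tool --moves '[[[0, 0, 0.003, 0, 0.015, -0.018], [0.015, 0, 0, 0, 0, 0], [0.02, 0, 0, 0, 0, 0], [0.02, 0, 0, 0, 0, 0], [0.012, 0, 0, 0, 0, 0], [0.006, 0, 0, 0, 0, 0], [0.003, 0, 0, 0, 0, 0], [0, 0, 0, 0, 0, 0], [0, 0, 0, 0, 0, 0]]]'

```text
clock: 70.0
eef_pos: [0.5265, 0.0238, 0.0847]
tool_rot: [1.078, 1.29, -1.105]
contact_force: [0.8, -0.5, 0.4]
finger_gap: 0.002
```

```bash
python3 cs.py
```

```text
cas mm [ 5.4  7.6 84.7] turn to cas-down [1.565 0.017 0.012] F [ 0.8 -0.5  0.4] gap 0.002 70.0
```

>>> drive_tool --moves '[[[-0.001, -0.007, 0, 0, 0.015, 0.012], [0, -0.008, 0, 0, 0, 0], [0, -0.006, 0, 0, 0, 0], [0, -0.003, 0, 0, 0, 0], [0, 0, 0, 0, 0, 0]]]'

```text
clock: 70.5
eef_pos: [0.5012, 0.0195, 0.0881]
tool_rot: [1.098, 1.292, -1.086]
contact_force: [0.3, -0.6, -0.6]
finger_gap: 0.003
```

>>> drive_tool --moves '[[[0, -0.002, 0, 0, 0, 0], [0, -0.002, 0, 0, 0, 0], [0, -0.002, 0, 0, 0, 0]]]'

```text
clock: 70.8
eef_pos: [0.4953, 0.0186, 0.0884]
tool_rot: [1.098, 1.291, -1.086]
contact_force: [1.9, 2.4, -1.3]
finger_gap: 0.005
```

>>> drive_tool --moves '[[[0, -0.002, 0, 0, 0, 0], [0, -0.002, 0, 0, 0, 0], [0, -0.002, 0, 0, 0, 0]]]'

```text
clock: 71.1
eef_pos: [0.4907, 0.0182, 0.0894]
tool_rot: [1.101, 1.289, -1.082]
contact_force: [7.6, 3.5, 2.4]
finger_gap: 0.006
```

```bash
python3 cs.py
```

```text
cas mm [-30.8   8.1  89.4] turn to cas-down [ 1.565 -0.013  0.007] F [7.6 3.5 2.4] gap 0.006 71.1
```

>>> drive_tool --moves '[[[0.001, -0.0025, 0, 0, 0, 0], [0.0005, -0.0025, 0, 0, 0, 0]]]'

```text
clock: 71.3
eef_pos: [0.489, 0.0183, 0.0903]
tool_rot: [1.106, 1.282, -1.074]
contact_force: [10.7, 3.5, 4.1]
finger_gap: 0.005
```

>>> drive_tool --moves '[[[0.0005, -0.0025, 0, 0, 0, 0], [0.0005, -0.0025, 0, 0, 0, 0]]]'

```text
clock: 71.5
eef_pos: [0.4873, 0.018, 0.0919]
tool_rot: [1.111, 1.275, -1.066]
contact_force: [12.9, 2.9, 4.6]
finger_gap: 0.007
```

>>> drive_tool --moves '[[[0, -0.002, 0, 0, 0, 0], [0, -0.002, 0, 0, 0, 0]]]'

```text
clock: 71.7
eef_pos: [0.4851, 0.0176, 0.0935]
tool_rot: [1.113, 1.271, -1.062]
contact_force: [3.7, 1.2, 2.0]
finger_gap: 0.004
```

```bash
python3 cs.py
```

```text
cas mm [-36.5   8.4  93.5] turn to cas-down [ 1.565 -0.033 -0.013] F [3.7 1.2 2. ] gap 0.004 71.7
```

>>> drive_tool --moves '[[[0, -0.0015, 0, 0, 0, 0], [0, 0.002, 0, 0, 0, 0], [0, 0.006, 0, 0, -0.015, -0.006], [0, 0.01, 0, 0, -0.015, -0.006], [0, 0.015, 0, 0, 0, 0], [-0.015, 0.01, 0, 0, 0, 0], [-0.03, 0, 0, 0, 0, 0], [-0.03, 0, 0, 0, 0, 0], [0, 0, 0, 0, 0, 0], [0, 0, 0, 0, 0, 0]]]'

```text
clock: 72.7
eef_pos: [0.5289, 0.0272, 0.1679]
tool_rot: [1.076, 1.258, -1.095]
contact_force: [0.2, -1.0, -0.6]
finger_gap: 0.006
```

```bash
python3 cs.py; cat > fin.py <<'E'
from h import *
from go import *
np.set_printoptions(precision=1,suppress=True)
c,s=np.cos(CY),np.sin(CY)
def tc(n,uv,z=.095,k=None):
    p=atz(n,uv,z,k);d=p[:2]-CP;return np.array([c*d[0]+s*d[1],-s*d[0]+c*d[1]])*1e3
n="wrist";k=K(n);snap(n,"zf")
for t in("loop","pin_grip"):
    for r in bot.outline_of(t,n)[:1]:
        m=r["pixels"];print(n,t,round(r["score"],2),r["bbox"],m.sum())
        for y in range(m.shape[0]):
            x=np.nonzero(m[y])[0]
            if len(x) and y%4==0: print(y,tc(n,(x[0],y),k=k),tc(n,(x[-1],y),k=k))
E
python3 fin.py
```

```text
cas mm [  8.3  10.6 167.9] turn to cas-down [ 1.566  0.015 -0.024] F [ 0.2 -1.  -0.6] gap 0.006 72.7
wrist loop 0.3 [205.5, 116.7, 228.5, 137.9] 333
120 [-17.8  68. ] [-15.6  68. ]
124 [-22.4  65.1] [-10.5  65. ]
128 [-23.3  62.2] [-9.1 62.1]
132 [-23.4  59.2] [-9.2 59.1]
136 [-22.   56.2] [-10.   56.1]
140 [-18.4  53.2] [-14.6  53.2]
wrist pin_grip 0.73 [144.9, 175.0, 193.2, 226.6] 922
176 [-63.   25.6] [-55.2  25.5]
180 [-68.   22.4] [-50.8  22.3]
184 [-69.   19.2] [-46.3  19. ]
188 [-69.3  16. ] [-41.1  15.7]
192 [-68.9  12.7] [-38.9  12.4]
196 [-42.2   9.2] [-37.5   9.1]
200 [-43.2   5.8] [-36.9   5.8]
204 [-44.3   2.5] [-37.1   2.4]
208 [-45.3  -0.9] [-38.1  -0.9]
212 [-47.1  -4.2] [-39.9  -4.3]
216 [-49.7  -7.6] [-40.9  -7.7]
220 [-54. -11.] [-42.7 -11.1]
224 [-77.  -14.3] [-44.5 -14.6]
```

>>> drive_tool --moves '[[[0, 0, -0.0025, 0, 0.015, -0.024], [0.015, 0, 0, 0, 0, 0], [0.02, 0, 0, 0, 0, 0], [0.02, 0, 0, 0, 0, 0], [0.012, 0, 0, 0, 0, 0], [0.006, 0, 0, 0, 0, 0], [0.003, 0, 0, 0, 0, 0], [0, 0, 0, 0, 0, 0], [0, 0, 0, 0, 0, 0]]]'

```text
clock: 73.75
eef_pos: [0.5246, 0.0286, 0.0818]
tool_rot: [1.071, 1.294, -1.114]
contact_force: [-0.6, -0.7, -0.2]
finger_gap: 0.007
```

>>> drive_tool --moves '[[[0, -0.008, 0, 0, 0, 0], [0, -0.009, 0, 0, 0, 0], [0, -0.008, 0, 0, 0, 0], [0, -0.004, 0, 0, 0, 0], [0, 0, 0, 0, 0, 0], [0, 0, 0, 0, 0, 0]]]'

```text
clock: 74.35
eef_pos: [0.4942, 0.0236, 0.0851]
tool_rot: [1.073, 1.29, -1.111]
contact_force: [0.5, 0.7, 0.6]
finger_gap: 0.005
```

```bash
python3 cs.py
```

```text
cas mm [-26.6  12.8  85.1] turn to cas-down [1.564 0.024 0.012] F [0.5 0.7 0.6] gap 0.005 74.35
```

>>> drive_tool --moves '[[[0, -0.003, 0, 0, 0, 0], [0, -0.003, 0, 0, 0, 0], [0.0005, -0.003, 0, 0, 0, 0]]]'

```text
clock: 74.65
eef_pos: [0.4884, 0.0231, 0.0867]
tool_rot: [1.078, 1.286, -1.103]
contact_force: [9.2, 4.2, 3.0]
finger_gap: 0.005
```

>>> drive_tool --moves '[[[0.0008, -0.003, 0, 0, -0.003, 0], [0.0008, -0.003, 0, 0, -0.003, 0]]]'

```text
clock: 74.85
eef_pos: [0.4861, 0.0233, 0.0877]
tool_rot: [1.08, 1.275, -1.097]
contact_force: [14.2, 7.1, 3.5]
finger_gap: 0.008
```

>>> drive_tool --moves '[[[0.0008, -0.003, 0, 0, -0.003, 0], [0.0008, -0.003, 0, 0, -0.003, 0]]]'

```text
clock: 75.05
eef_pos: [0.4843, 0.0233, 0.0892]
tool_rot: [1.082, 1.262, -1.091]
contact_force: [14.9, 5.6, 4.2]
finger_gap: 0.006
```

>>> drive_tool --moves '[[[0.0008, -0.003, 0, 0, -0.003, 0], [0.0008, -0.003, 0, 0, -0.003, 0]]]'

```text
clock: 75.25
eef_pos: [0.4827, 0.0231, 0.0907]
tool_rot: [1.084, 1.249, -1.084]
contact_force: [17.7, 3.7, 1.3]
finger_gap: 0.005
```

```bash
python3 cs.py
```

```text
cas mm [-38.   14.3  90.7] turn to cas-down [ 1.566  0.003 -0.035] F [17.7  3.7  1.3] gap 0.005 75.25
```

>>> drive_tool --moves '[[[0.0005, -0.0045, 0, 0, 0, 0.008], [0.0005, -0.0045, 0, 0, 0, 0.008]]]'

```text
clock: 75.45
eef_pos: [0.4822, 0.0231, 0.0919]
tool_rot: [1.103, 1.223, -1.053]
contact_force: [53.8, 7.4, -26.5]
finger_gap: 0.006
```

>>> drive_tool --moves '[[[0, 0.003, 0, 0, 0, 0], [0, 0.006, 0, 0, 0, 0], [0, 0.01, 0, 0, 0, -0.01], [0, 0.015, 0, 0, 0, -0.01], [-0.015, 0.01, 0, 0, 0, 0], [-0.03, 0, 0, 0, 0, 0], [-0.03, 0, 0, 0, 0, 0], [0, 0, 0, 0, 0, 0], [0, 0, 0, 0, 0, 0]]]'

```text
clock: 76.35
eef_pos: [0.5247, 0.0321, 0.1696]
tool_rot: [1.09, 1.241, -1.074]
contact_force: [0.0, -0.8, -0.9]
finger_gap: 0.009
```

```bash
python3 cs.py;python3 fin.py
```

```text
cas mm [  4.9  16.1 169.6] turn to cas-down [ 1.567 -0.007 -0.045] F [ 0.  -0.8 -0.9] gap 0.009 76.35
wrist loop 0.73 [149.4, 184.1, 189.8, 230.0] 551
184 [-71.1  24.7] [-64.1  24.6]
188 [-72.1  21.5] [-55.   21.2]
192 [-71.7  18.2] [-46.6  17.8]
196 [-59.4  14.7] [-44.5  14.5]
200 [-47.   11.2] [-43.1  11.1]
204 [-45.7   7.8] [-41.7   7.8]
208 [-46.7   4.5] [-41.1   4.4]
212 [-46.9   1.1] [-42.1   1. ]
216 [-47.9  -2.3] [-42.3  -2.4]
220 [-50.5  -5.7] [-42.5  -5.9]
224 [-47.5  -9.3] [-43.5  -9.3]
wrist pin_grip 0.9 [148.5, 185.2, 190.9, 226.2] 680
188 [-71.4  21.5] [-51.9  21.2]
192 [-70.9  18.2] [-45.8  17.8]
196 [-69.6  14.9] [-43.7  14.5]
200 [-68.3  11.5] [-42.3  11.1]
204 [-47.2   7.9] [-41.7   7.8]
208 [-46.7   4.5] [-41.1   4.4]
212 [-46.9   1.1] [-42.1   1. ]
216 [-47.9  -2.3] [-42.3  -2.4]
220 [-49.7  -5.7] [-42.5  -5.9]
224 [-52.4  -9.2] [-43.5  -9.3]
```

```bash
python3 - <<'E'
from h import *
from go import *
np.set_printoptions(precision=1,suppress=True)
for n in("wrist","scene","top"):
    k=K(n);snap(n,"e"+n)
    for t,p in(("pin_shaft",(-.064,0,.094)),("pin_grip",(-.064,-.042,.091)),("loop_back",(-.045,.01,.094)),("door_press",(-.03,0,.078)),("lug_hole",(-.064,0,.094))):
        print(n,t,[(round(r["score"],2),np.array(r["uv"])) for r in bot.tip_of(t,n)[:1]],"expect",proj(n,cas(p),k))
print(bot.get_state()["contact_force"])
E
```

```text
wrist pin_shaft [] expect [162.2 213.4]
wrist pin_grip [(0.31, array([241.9, 181.2]))] expect [167.  258.8]
wrist loop_back [(0.72, array([186.8, 203.7]))] expect [185.2 201.3]
wrist door_press [(0.95, array([205.8, 206.2]))] expect [206.7 206.4]
wrist lug_hole [(0.85, array([157.2, 213.8]))] expect [162.2 213.4]
scene pin_shaft [(0.53, array([285.7, 261.5]))] expect [308.7 167.2]
scene pin_grip [(0.53, array([295.6, 175.8]))] expect [297.  174.9]
scene loop_back [(0.51, array([317.5, 169.5]))] expect [318.  168.6]
scene door_press [(0.71, array([321.3, 178.6]))] expect [320.1 178.7]
scene lug_hole [(0.71, array([309.4, 165.9]))] expect [308.7 167.2]
top pin_shaft [(0.55, array([200. , 199.2]))] expect [200.7 197.5]
top pin_grip [(0.47, array([218.9, 191.1]))] expect [218.1 194.6]
top loop_back [(0.49, array([197.8, 187.5]))] expect [195.3 190.4]
top door_press [(0.77, array([198.4, 185.8]))] expect [199.3 184. ]
top lug_hole [(0.83, array([197.2, 197.4]))] expect [200.7 197.5]
[-0.  -0.4 -0.8]
```

```bash
python3 -c "
from workcell import bot;print(bot.sign_off())"
```

```text
the job is handed in; nothing more can be done
None
```

I finished all four steps and handed the job in. The sign-off reports no verdict, so the results below are my own checks.

- **Vials:** Four were present, and each stands in its own bore. Before the door was shut, the caps measured about 63 mm above the desk, which matches fully down. The first vial jammed tilted at the bore mouth, and I pushed it upright with the closed fingers.
- **Door:** It is pressed shut, and the networks place `door_press` within about 2 px of where it lies on the shut door. On closing, the force briefly reached about 114 N, just under the 120 N limit.
- **Pin:** It went through the lug from the −y side until the shoulder touched, at about 7 N. The last views put the pin within about 2–4 mm of fully seated. Pushing the loop shut may have slid it back a millimetre or two, which is inside the 7 mm allowed.
- **Loop:** Two pushes left it standing open. The third met a hard stop (about 54 N along the push). Afterwards the loop lay along the shaft with its end at the nose. `loop_back` was within about 2–4 px of its shut place in all three cameras. The angle itself could not be read.
- **Glue stick:** When I last measured it, after the fourth vial was in, it had not moved.

Two readings disagreed in the last check. The wrist camera did not find `pin_shaft`, and its low-scoring `pin_grip` hit was wrong. The scene camera's `pin_shaft` hit was also in the wrong place, far from the lug. I judged these as network errors because the other views agreed with each other. The gripper was clear of everything at hand-in.

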